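# Put the impact sockets back in their tray

### The arm

A 6-joint arm with a two-finger parallel gripper is mounted at the origin on a cart in front of the work surface, level with it; the furniture and walls round the work are solid. World frame = base frame: x ahead of the robot, y to its left, z up, the work surface at z = 0. Lengths are in m, angles in rad, forces in N, time in s.
With the tool pointing down it reaches from about 0.35 to 0.775 m from the base axis. Payload 7.3 kg.
Tool frame: the origin (TCP) lies at the very end of the fingers, on their centre line; the grasp point (between the pads) lies 19 mm behind it; x points along the fingers, y is the direction in which the jaws open and shut, and the axes are right-handed (so a half turn about x gives the same grasp; the last joint's range is limited). The gripper opens to 92 mm and grips with 3 to 60 N. Pads are 19 mm wide; open, the fingers measure 130 mm over their backs; the gripper's body (75 mm by 190 mm) begins 47 mm behind the grasp point.
Start: joints at [1.041, 0.342, 1.524, -0, 1.275, -0.146], TCP at [0.197, 0.487, 0.227] pointing down, gripper open.
Joint ranges: [-2.53, 2.53], [-0.77, 2.02], [0.04, 2.7], [-1, 4.14], [0.28, 2.66], [-3.11, 3.11]. Speed limits (rad/s): [2.57, 2.57, 3.14, 3.14, 3.14, 3.14].

### API

Orientations are given as [roll, pitch, yaw] about the fixed x, y, z axes, in that order (R = Rz(yaw) Ry(pitch) Rx(roll)).
In Python, from cell import robot gives the robot as it stands.
- The arm moves only by the tool play_rows, never from a script. Its argument "moves" is a list that holds one entry, the list of rows, each a list of 5 numbers: the shift along the tool's x, y, z in m, then the turn about the tool's x in degrees, then the opening, from -1 (shut) to 1 (fully open), so that 0 is half open. A call has exactly 10 rows; each row shifts and turns the pose as measured when the row begins, along the tool's axes as they then stand; what a row does not reach is not made up. A row lasts 1/10 s, in which the tool goes at most 50 mm and 8.59 degrees, less where a joint would pass 70% of its speed; a pose out of reach is approached as far as the arm can. A call with a gripper value outside its range is refused whole. The fingers move at their own pace and stop on an object; "grip_force" is the grip in N (left out, the last holds). Time passes only in rows, so rows that do not move let the fingers close, or fill a call up. It gives the time, the measured TCP pose, the force and the opening at its end, in the units of the state.
- robot.observe(): the state, without advancing time (a new reading comes with each control period).
- robot.read_camera(name): name is "scene" or "top"; returns the picture (384x512x3 uint8, red, green, blue); there is no depth.
- robot.get_calibration(name): a dict with "mtx" (3x3 intrinsics, pixels), "view" (4x4, takes a point from world to camera coordinates). Camera axes: x right, y up, looking along -z (the intrinsics and any distortion apply to the point x, -y, -z); pixel columns grow to the right and rows downward; lengths in m; the calibration is good to about 2 mm. A picture is of the moment at which its call begins. get_calibration takes no time and is no camera call.
- robot.hand_in(): hands the job in, once; it reports no verdict.
Trained networks look in the newest picture that a camera, given by its name, has taken for a name from the list of things; names that differ only in an ending like _2 or _b are one class to them, and where a whole thing is asked for, a point or a joint stands for the part that bears it (a point fixed in the world has none). Each returns a list of dicts, best first, with "score" (0 to 1); they miss things now and then, are a little off and sometimes report something else, mostly with a low value. They report only what shows in the picture. A call takes as long as a camera call. They do not tell look-alikes from the thing itself.
- robot.spot_in(camera, label): "point" ([column, row] in pixels, amid what is visible of it).
The state is a dict: "time": time; "qpos": joint angles; "qvel": joint speeds; "joint_efforts": joint torques, N m; "tool_pos": TCP position; "tool_rot": TCP orientation; "contact_force": force on the tool from outside, world axes, zero at the start; "torque": the same for the moment, N m; "opening": finger opening in m.
Only numpy, scipy, OpenCV 4.12 (cv2) and the standard library are available. Lean on these libraries where they do the work, as an engineer would, in place of code of your own. Each camera call takes 0.05 s, during which the arm holds its last target.

### The job

Put the four black impact sockets back in the tray: each standing upright, open end up, in the red cup that fits its size, right down on the cup's floor. The two chrome sockets are hand sockets and do not belong in this tray: leave them standing where they are.

Things in the scene. Friction and masses are not known exactly. Their poses are not given: they have to be found in the camera images.
- black_18_mid (a point): The smallest of four matt black deep impact sockets: steel cylinder, 18 mm outside diameter, 66 mm tall, upright on the bench (z = 0), open hexagon up. Point: its centre, 33 mm above its foot; z axis up along the socket. Grip it across the diameter from above, fingertips at least 18 mm above its foot to stay clear of the cup's rim.
- black_28_mid (a point): The second smallest of four matt black deep impact sockets: steel cylinder, 28 mm outside diameter, 66 mm tall, upright on the bench (z = 0), open hexagon up. Point: its centre, 33 mm above its foot; z axis up along the socket. Grip it across the diameter from above, fingertips at least 18 mm above its foot to stay clear of the cup's rim.
- black_38_mid (a point): The second largest of four matt black deep impact sockets: steel cylinder, 38 mm outside diameter, 66 mm tall, upright on the bench (z = 0), open hexagon up. Point: its centre, 33 mm above its foot; z axis up along the socket. Grip it across the diameter from above, fingertips at least 18 mm above its foot to stay clear of the cup's rim.
- black_48_mid (a point): The largest of four matt black deep impact sockets: steel cylinder, 48 mm outside diameter, 66 mm tall, upright on the bench (z = 0), open hexagon up. Point: its centre, 33 mm above its foot; z axis up along the socket. Grip it across the diameter from above, fingertips at least 18 mm above its foot to stay clear of the cup's rim.
- cup_18_floor (a point): Red plastic cup for the 18 mm socket, smallest of four: inside 31 mm wide at the mouth, tapering to 23 mm at its floor, 14 mm deep, wall 2.5 mm. Point: centre of its floor, 9 mm above the bench; z up, y along the row. The cups stand 66.5 mm apart in any order in a row in one fixed grey steel tray (272 x 74 mm, 14 mm high), right of the green cases.
- cup_28_floor (a point): Red plastic cup for the 28 mm socket, second smallest of four: inside 41 mm wide at the mouth, tapering to 33 mm at its floor, 14 mm deep, wall 2.5 mm. Point: centre of its floor, 9 mm above the bench; z up, y along the row. The cups stand 66.5 mm apart in any order in a row in one fixed grey steel tray (272 x 74 mm, 14 mm high), right of the green cases.
- cup_38_floor (a point): Red plastic cup for the 38 mm socket, second largest of four: inside 51 mm wide at the mouth, tapering to 43 mm at its floor, 14 mm deep, wall 2.5 mm. Point: centre of its floor, 9 mm above the bench; z up, y along the row. The cups stand 66.5 mm apart in any order in a row in one fixed grey steel tray (272 x 74 mm, 14 mm high), right of the green cases.
- cup_48_floor (a point): Red plastic cup for the 48 mm socket, largest of four: inside 61 mm wide at the mouth, tapering to 53 mm at its floor, 14 mm deep, wall 2.5 mm. Point: centre of its floor, 9 mm above the bench; z up, y along the row. The cups stand 66.5 mm apart in any order in a row in one fixed grey steel tray (272 x 74 mm, 14 mm high), right of the green cases.
- chrome_28_mid (a point): Bright chrome hand socket with a knurled band, 28 mm outside diameter, 66 mm tall, upright among the black ones, to be left there. Point: its centre, 33 mm above its foot. The six sockets stand in any order, at least 65 mm from centre to centre: four left of the green cases, two right of them.
- chrome_38_mid (a point): Bright chrome hand socket with a knurled band, 38 mm outside diameter, 66 mm tall, upright among the black ones, to be left there. Point: its centre, 33 mm above its foot. The fixed green tool cases between the two groups are 0.22 m tall (x 0.36 to 0.71, y -0.05 to 0.34): carry over them, and keep the gripper clear of their sides.
Mind the look-alikes: they are no part of the job. What is shaped like the part that bears black_28_mid but blue or turquoise is not meant.

How it is judged:
By the outcome, as a careful person would: the job done as asked, in the order asked, and still so for the second after the job is handed in, with the robot touching nothing.
It also fails if it takes over 136 s, if anything falls off the work surface, if the arm or the gripper's body presses on something with over 40 N, if the wrist force passes 120 N, or if a joint passes its speed limit or range.

## Working session

There is one attempt and no reset: what is moved stays moved. The work goes in short steps, Python scripts to look and compute and a tool call to move; the robot and the scene stay as the last step left them, time stands still between calls to the robot, and variables do not carry over. Pictures are saved under pics/ and viewed, and the job is handed in when it is done.

Besides the shell and the picture viewer there is one more tool, called as a command line: name --argument value ..., lists and objects as JSON in quotes. play_rows: Moves the arm, as the interface text tells. Its arguments: {"type":"object","properties":{"moves":{"type":"array"},"grip_force":{"type":"number"}},"required":["moves"]}

```bash
ls; mkdir -p pics; python3 - <<'E'
from cell import robot
import cv2,numpy as np
print(robot.observe())
for n in("scene","top"):
    im=robot.read_camera(n); cv2.imwrite(f"pics/{n}0.png",im[:,:,::-1])
    c=robot.get_calibration(n); print(n,{k:np.round(v,4).tolist() if not isinstance(v,str) else v for k,v in c.items()})
E
```

```text
pics
{'time': 0.0, 'qpos': array([ 1.04101828e+00,  3.42729633e-01,  1.52500930e+00,  1.76858268e-05,
        1.27544059e+00, -1.45985161e-01]), 'qvel': array([-0.00120109, -0.00060632,  0.00116856, -0.0011527 ,  0.00042588,
        0.00016419]), 'joint_efforts': array([ 1.61944776e-03, -4.31245422e+01, -2.44222802e+01,  7.18597183e-02,
        5.59482677e-02, -2.06335158e-04]), 'tool_pos': array([0.19633549, 0.48645698, 0.22604409]), 'tool_rot': array([-1.72743842,  1.56920936, -2.11123647]), 'contact_force': array([-0.30268583, -0.27532573, -0.0802182 ]), 'torque': array([-0.00390709,  0.0185072 ,  0.05789328]), 'opening': 0.09163198019062722}
scene {'mtx': [[435.6106, 0.0, 254.4153], [0.0, 435.6106, 191.6756], [0.0, 0.0, 1.0]], 'view': [[-0.9979, -0.0649, 0.003, 0.5181], [0.0559, -0.8329, 0.5506, 0.0424], [-0.0332, 0.5496, 0.8347, -1.5133], [0.0, 0.0, 0.0, 1.0]]}
top {'mtx': [[357.6482, 0.0, 253.8898], [0.0, 357.6482, 187.3085], [0.0, 0.0, 1.0]], 'view': [[0.013, -0.9998, -0.0134, 0.1094], [0.9984, 0.0123, 0.0551, -0.5084], [-0.055, -0.014, 0.9984, -1.5029], [0.0, 0.0, 0.0, 1.0]]}
```

View pics/scene0.png

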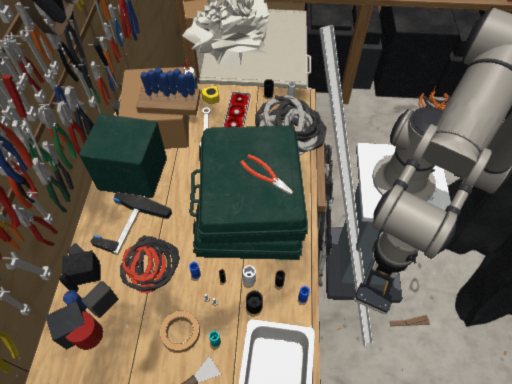

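View pics/top0.png

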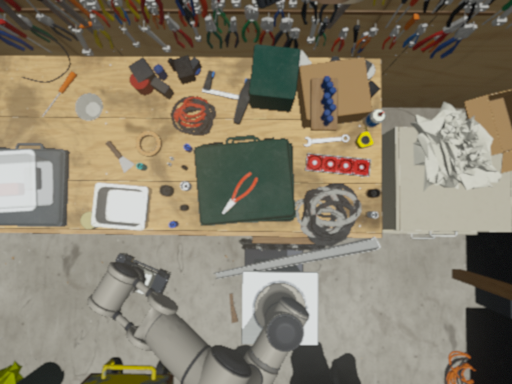

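The scene view shows the left group of sockets around (220-305, 265-305), green cases at (250,190) and the red tray at (237,110). The top view shows the same group at (165-185,185-225), the tray at (337,164) and two sockets right at (374,192) and (374,215). I'll zoom in.

```bash
python3 - <<'E'
import cv2,numpy as np
t=cv2.imread("pics/top0.png");s=cv2.imread("pics/scene0.png")
def z(im,x0,y0,x1,y1,f): return cv2.resize(im[y0:y1,x0:x1],None,fx=f,fy=f,interpolation=cv2.INTER_CUBIC)
cv2.imwrite("pics/t_l.png",z(t,110,130,210,230,6))
cv2.imwrite("pics/t_r.png",z(t,290,135,390,235,6))
cv2.imwrite("pics/s_l.png",z(s,170,250,330,360,5))
cv2.imwrite("pics/s_r.png",z(s,190,70,340,160,5))
E
```

```text
(no output)
```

View pics/t_l.png

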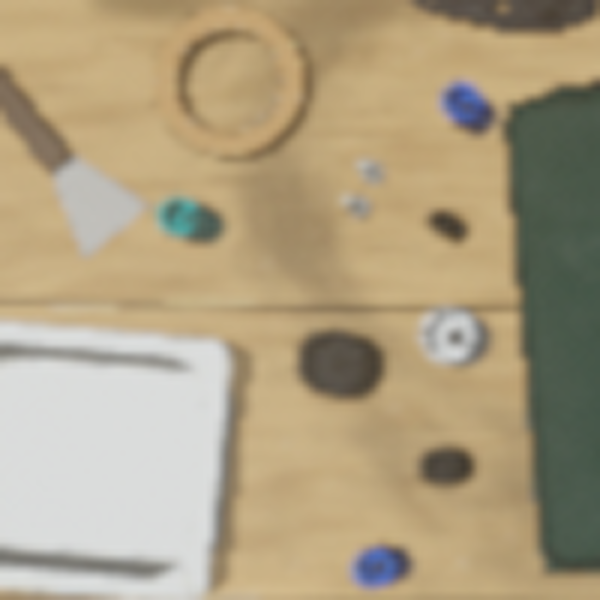

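View pics/t_r.png

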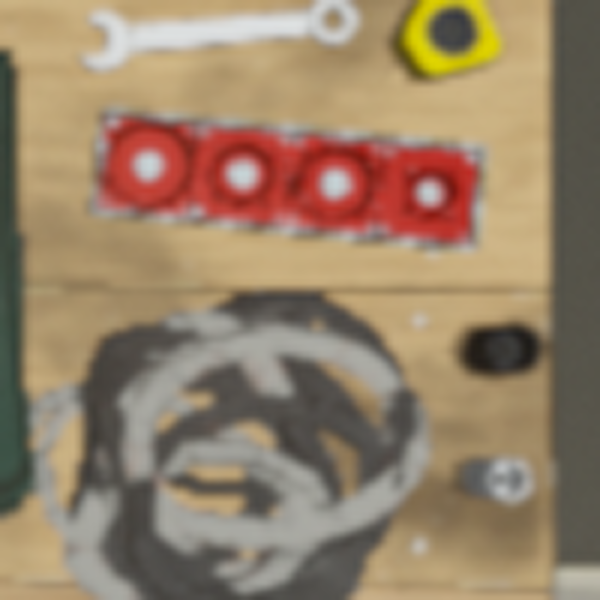

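View pics/s_l.png

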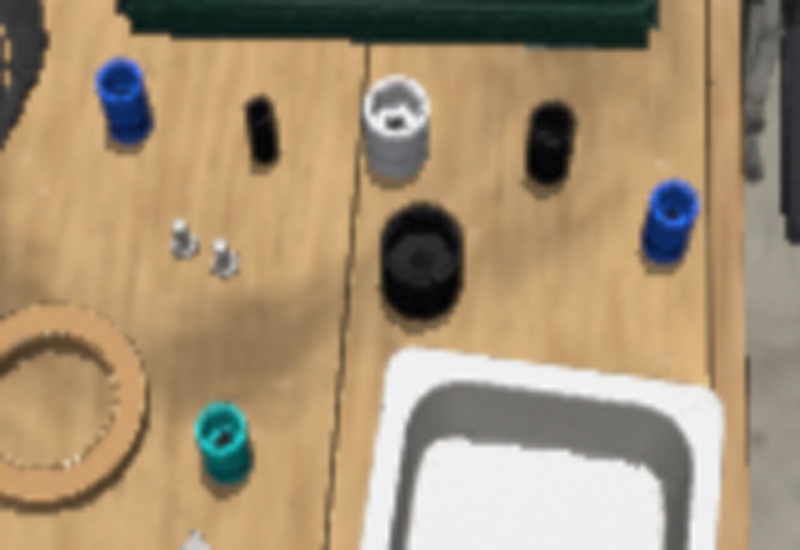

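View pics/s_r.png

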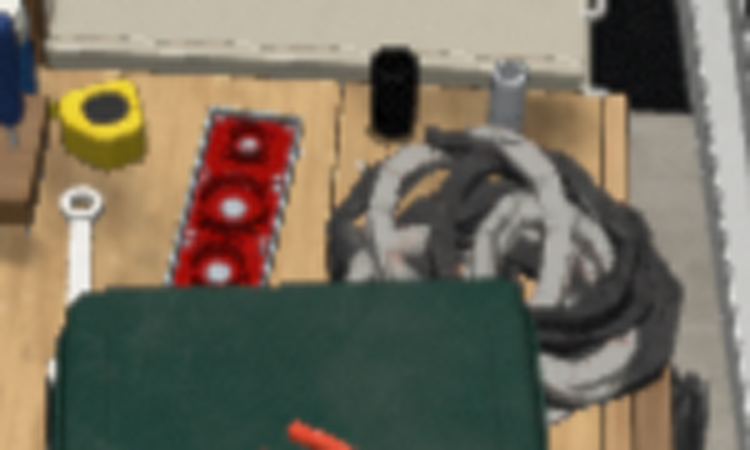

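```bash
cat > h.py <<'E'
import numpy as np,cv2
from scipy.spatial.transform import Rotation as Ro
from scipy.optimize import minimize,least_squares
from cell import robot
CAL={n:robot.get_calibration(n) for n in("scene","top")}
def proj(n,P):
    P=np.atleast_2d(P);c=CAL[n];V=np.array(c["view"]);M=np.array(c["mtx"])
    q=P@V[:3,:3].T+V[:3,3]; q=q*[1,-1,-1]; p=q@M.T; return p[:,:2]/p[:,2:]
def unproj(n,uv,z):
    c=CAL[n];V=np.array(c["view"]);M=np.array(c["mtx"])
    d=np.linalg.inv(M)@[uv[0],uv[1],1]; d=V[:3,:3].T@(d*[1,-1,-1]); o=-V[:3,:3].T@V[:3,3]
    return o+d*(z-o[2])/d[2]
def cyl(n,x,y,z0,D,h=.066):
    a=np.linspace(0,2*np.pi,40); r=D/2
    P=np.concatenate([np.c_[x+r*np.cos(a),y+r*np.sin(a),np.full(40,z)] for z in(z0,z0+h)])
    return cv2.convexHull(proj(n,P).astype(np.float32))[:,0]
def soft(n,x,y,z0,D,box,ss=8):
    x0,y0,x1,y1=box; m=np.zeros(((y1-y0)*ss,(x1-x0)*ss),np.uint8)
    H=(cyl(n,x,y,z0,D)+.5-[x0,y0])*ss-.5
    cv2.fillPoly(m,[np.round(H*16).astype(np.int32)],255,shift=4)
    return cv2.resize(m,(x1-x0,y1-y0),interpolation=cv2.INTER_AREA)/255.
def st():
    s=robot.observe(); R=Ro.from_euler('xyz',s["tool_rot"]).as_matrix()
    return s,np.array(s["tool_pos"]),R
E
python3 - <<'E'
from h import *
t=cv2.imread("pics/top0.png");s=cv2.imread("pics/scene0.png")
# initial from top zoom: px -> orig; zoom6
Z=lambda x,y,ox,oy,f:((x+.5)/f-.5+ox,(y+.5)/f-.5+oy)
items={"b18":(Z(448,225,110,130,6),.018),"b48":(Z(342,363,110,130,6),.048),"b28":(Z(446,466,110,130,6),.028),"b38":(Z(500,350,290,135,6),.038),"c38":(Z(453,336,110,130,6),.038),"c28":(Z(495,480,290,135,6),.028)}
for k,(uv,D) in items.items():
    p=unproj("top",uv,.045); print(k,np.round(p[:2],3),[np.round(proj(n,[p[0],p[1],.033])[0],1).tolist() for n in("top","scene")])
for zx in((149,166),(243,175),(336,183),(431,191)):
    print(np.round(unproj("top",Z(*zx,290,135,6),.009)[:2],4))
st_,p,R=st();print(p,np.round(R,3))
E
```

```text
b18 [0.586 0.408] [[184.8, 167.4], [222.6, 275.4]]
b48 [0.489 0.479] [[167.3, 190.2], [254.0, 301.2]]
b28 [0.419 0.405] [[184.5, 207.2], [279.7, 278.2]]
b38 [ 0.488 -0.377] [[372.0, 193.0], [268.6, 89.2]]
c38 [0.509 0.402] [[185.7, 185.8], [249.0, 275.4]]
c28 [ 0.399 -0.373] [[371.2, 214.5], [291.4, 91.0]]
[ 0.6175 -0.141 ]
[ 0.6119 -0.2076]
[ 0.6069 -0.2735]
[ 0.602  -0.3406]
[0.19639722 0.48650846 0.22612616] [[-0.001  0.374  0.927]
 [-0.001  0.927 -0.374]
 [-1.    -0.001 -0.   ]]
```

```bash
cat >> h.py <<'E'
INIT={"b18":(.586,.408,.018),"b48":(.489,.479,.048),"b28":(.419,.405,.028),"b38":(.488,-.377,.038)}
def alpha(im,box):
    x0,y0,x1,y1=box; g=im[y0:y1,x0:x1].astype(float).max(2)
    bg=np.percentile(g,75); dk=np.percentile(g,3)
    return np.clip((bg*.75-g)/(bg*.75-dk),0,1)
def fit(ims,x,y,D,z0=0.,pad=4):
    out={}
    data={}
    for n,im in ims.items():
        H=cyl(n,x,y,z0,D); a=np.floor(H.min(0)-pad).astype(int); b=np.ceil(H.max(0)+pad).astype(int)
        box=(*a,*b); data[n]=(box,alpha(im,box))
    def cost(p,ns): return sum(((soft(n,p[0],p[1],z0,D,data[n][0])-data[n][1])**2).sum() for n in ns)
    for ns in [list(ims)]+[[n] for n in ims]:
        r=minimize(cost,[x,y],args=(ns,),method="Nelder-Mead",options=dict(initial_simplex=[[x,y],[x+.006,y],[x,y+.006]],xatol=1e-4))
        out["+".join(ns)]=(np.round(r.x,4).tolist(),round(r.fun,2))
    return out
E
python3 - <<'E'
from h import *
ims={n:cv2.imread(f"pics/{n}0.png") for n in("top","scene")}
for k,(x,y,D) in INIT.items(): print(k,fit(ims,x,y,D))
print({k:robot.spot_in("top",k) for k in ["cup_18_floor","cup_28_floor","cup_38_floor","cup_48_floor"]})
# cups from white discs, both cameras
for n in("top","scene"):
    im=ims[n].astype(float); x0,y0,x1,y1=(304,150,372,180) if n=="top" else (220,88,252,130)
    # white: min channel high
    g=im[y0:y1,x0:x1].min(2); m=(g>110).astype(np.uint8)
    N,l,s,c=cv2.connectedComponentsWithStats(m)
    for i in range(1,N):
        if s[i,4]>=6:
            yy,xx=np.nonzero(cv2.dilate((l==i).astype(np.uint8),np.ones((3,3)))); w=np.clip(g[yy,xx]-60,0,None)
            uv=((xx*w).sum()/w.sum()+x0,(yy*w).sum()/w.sum()+y0)
            print(n,s[i,4],round(w.sum()/150,1),np.round(uv,2),np.round(unproj(n,uv,.009)[:2],4))
E
```

```text
b18 {'top+scene': ([0.5882, 0.4104], np.float64(16.79)), 'top': ([0.5872, 0.4098], np.float64(8.42)), 'scene': ([0.5879, 0.4104], np.float64(8.49))}
b48 {'top+scene': ([0.4896, 0.4829], np.float64(48.1)), 'top': ([0.4889, 0.4825], np.float64(21.78)), 'scene': ([0.4899, 0.4838], np.float64(25.29))}
b28 {'top+scene': ([0.4185, 0.4065], np.float64(26.51)), 'top': ([0.418, 0.4069], np.float64(12.85)), 'scene': ([0.4196, 0.407], np.float64(12.43))}
b38 {'top+scene': ([0.4889, -0.3808], np.float64(34.56)), 'top': ([0.4884, -0.3808], np.float64(21.08)), 'scene': ([0.4898, -0.3811], np.float64(12.88))}
{'cup_18_floor': [{'point': [360.9, 167.3], 'score': 0.57}], 'cup_28_floor': [{'point': [327.9, 160.8], 'score': 0.71}, {'point': [186.0, 208.2], 'score': 0.16}], 'cup_38_floor': [{'point': [345.1, 163.2], 'score': 0.49}], 'cup_48_floor': [{'point': [315.9, 165.5], 'score': 0.81}]}
top 918 451.4 [342.24 163.63] [ 0.613  -0.2593]
top 24 19.6 [314.3 162.1] [ 0.6182 -0.1405]
top 24 18.9 [329.95 163.61] [ 0.6125 -0.2071]
top 25 18.8 [345.48 165.14] [ 0.6067 -0.273 ]
top 25 18.3 [306.82 169.11] [ 0.5877 -0.1088]
top 17 11.4 [361.09 166.77] [ 0.6004 -0.3392]
scene 483 222.3 [235.85 101.45] [ 0.6133 -0.3261]
scene 12 9.8 [236.17 111.13] [ 0.6075 -0.2747]
scene 16 16.2 [223.43 120.77] [ 0.6512 -0.2218]
scene 13 10.3 [233.17 124.05] [ 0.6129 -0.2078]
```

```bash
python3 - <<'E'
from h import *
t=cv2.imread("pics/top0.png"); z=cv2.resize(t[150:182,300:375],None,fx=10,fy=10,interpolation=cv2.INTER_LANCZOS4)
a=np.linspace(0,2*np.pi,40)
C=[(.6182,-.1405,.061),(.6125,-.2071,.041),(.6067,-.2733,.051),(.6008,-.3395,.031)]
o=z.copy()
for x,y,D in C:
    P=proj("top",np.c_[x+D/2*np.cos(a),y+D/2*np.sin(a),np.full(40,.023)])
    cv2.polylines(o,[np.round((P+.5-[300,150])*10).astype(int)],True,(255,255,0),1)
cv2.imwrite("pics/tray.png",cv2.resize(np.vstack([z,o]),None,fx=.9,fy=.9))
E
```

```text
(no output)
```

View pics/tray.png

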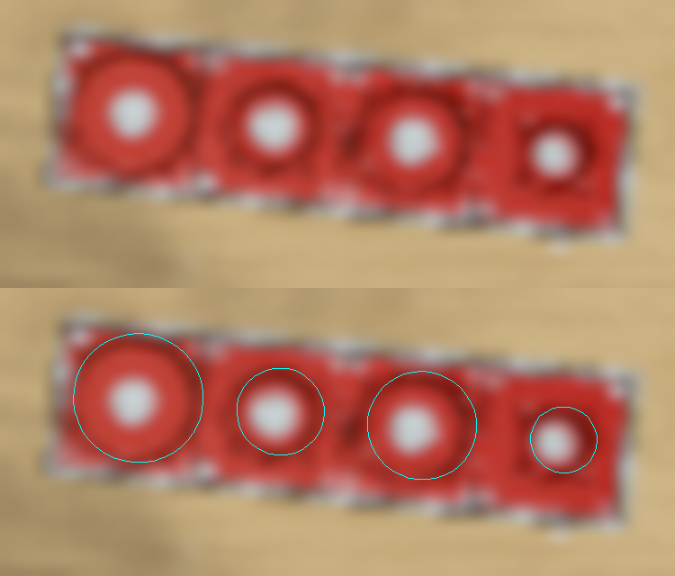

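The tray order from the robot's left to right (y falling) is 48, 28, 38, 18. The predicted mouth circles match the image. I'll start with a raise and turn.

play_rows --moves '[[[-0.01,0,0,8,0],[-0.01,0,0,8,0],[-0.01,0,0,8,0],[-0.01,0,0,8,0],[-0.01,0,0,8,0],[-0.01,0,0,8,0],[-0.01,0,0,8,0],[-0.01,0,0,8,0],[0,0,0,8,0],[0,0,0,0,0]]]' --grip_force 30

```text
time: 1.3
tool_pos: [0.1961, 0.486, 0.3085]
tool_rot: [-0.405, 1.567, -2.096]
contact_force: [0.1, -0.1, 0.3]
opening: 0.046
```

```bash
cat >> h.py <<'E'
YAW=np.deg2rad(-5)
def need(x,y,z,yaw=YAW):
    s,p,R=st(); d=R.T@(np.array([x,y,z])-p)
    cur=np.arctan2(R[1,1],R[0,1]); t=-np.rad2deg((yaw-cur+np.pi)%(2*np.pi)-np.pi)
    print("t %.2f pos %s yaw %.1f tilt %.2fdeg open %.4f F %s"%(s["time"],np.round(p,4),np.rad2deg(cur),np.rad2deg(np.arccos(-R[2,0])),s["opening"],np.round(s["contact_force"],1)))
    print("  shift tool mm",np.round(d*1e3,1),"turn %.1f"%t, "q",np.round(s["qpos"],2))
E
python3 -c "
from h import *
need(.4185,.4068,.28)"
```

```text
t 1.30 pos [0.1961 0.486  0.3085] yaw -6.9 tilt 0.22deg open 0.0460 F [ 0.1 -0.1  0.3]
  shift tool mm [ 28.3 230.3  51.8] turn -1.9 q [ 1.04  0.29  1.37 -0.    1.48  1.16]
```

play_rows --moves '[[[0.004,0.028,0.0065,-1,0],[0.004,0.028,0.0065,-1,0],[0.004,0.028,0.0065,0,0],[0.004,0.028,0.0065,0,0],[0.004,0.028,0.0065,0,0],[0.004,0.028,0.0065,0,0],[0.004,0.028,0.0065,0,0],[0,0.028,0.0065,0,0],[0,0.006,0,0,0],[0,0,0,0,0]]]'

```text
time: 2.3
tool_pos: [0.4282, 0.414, 0.276]
tool_rot: [-0.84, 1.562, -2.45]
contact_force: [-0.3, 0.9, -0.4]
opening: 0.0464
```

```bash
python3 -c "
from h import *
need(.4185,.4068,.025)
for n in ('scene','top'): cv2.imwrite('pics/%s1.png'%n,robot.read_camera(n)[:,:,::-1])
"
```

```text
t 2.30 pos [0.4282 0.414  0.276 ] yaw -2.3 tilt 0.49deg open 0.0464 F [-0.3  0.9 -0.4]
  shift tool mm [251.1  -7.8   6.1] turn 2.7 q [ 0.64  0.45  1.22 -0.    1.48  0.68]
```

View pics/scene1.png

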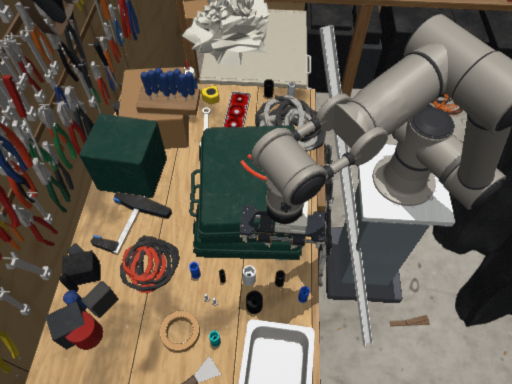

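play_rows --moves '[[[0.0,-0.008,0.006,2.7,0],[0.02,0,0,0,0],[0.02,0,0,0,0],[0.02,0,0,0,0],[0.02,0,0,0,0],[0.02,0,0,0,0],[0.02,0,0,0,0],[0.02,0,0,0,0],[0.01,0,0,0,0],[0,0,0,0,0]]]'

```text
time: 3.4
tool_pos: [0.4055, 0.4152, 0.1265]
tool_rot: [-1.765, 1.568, 2.884]
contact_force: [1.5, -0.2, 0.1]
opening: 0.0459
```

```bash
python3 -c "
from h import *
need(.4185,.4068,.025)
for n in ('scene','top'): cv2.imwrite('pics/%s2.png'%n,robot.read_camera(n)[:,:,::-1])
"
```

```text
t 3.40 pos [0.4055 0.4152 0.1265] yaw -3.6 tilt 0.19deg open 0.0459 F [ 1.5 -0.2  0.1]
  shift tool mm [101.4  13.8   7.6] turn 1.4 q [0.66 0.54 1.51 0.   1.1  0.73]
```

View pics/scene2.png

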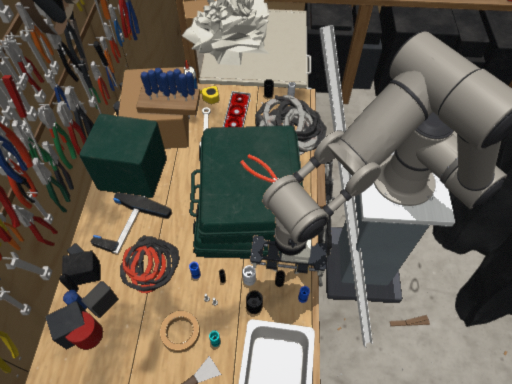

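View pics/top2.png

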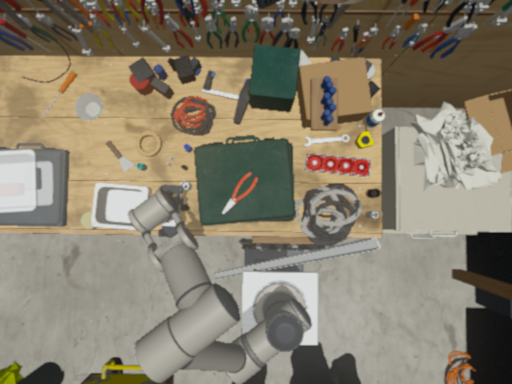

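play_rows --moves '[[[0.0,0.007,0.004,1.4,0],[0.0,0.007,0.004,0,0],[0.009,0,0,0,0],[0.009,0,0,0,0],[0.009,0,0,0,0],[0.009,0,0,0,0],[0.009,0,0,0,0],[0,0,0,0,0],[0,0,0,0,0],[0,0,0,0,0]]]'

```text
time: 4.5
tool_pos: [0.4223, 0.4066, 0.0812]
tool_rot: [2.82, 1.566, 1.159]
contact_force: [0.0, -0.8, -0.4]
opening: 0.0463
```

```bash
python3 -c "
from h import *
need(.4185,.4068,.025)
"
```

```text
t 4.50 pos [0.4223 0.4066 0.0812] yaw -5.2 tilt 0.30deg open 0.0463 F [ 0.  -0.8 -0.4]
  shift tool mm [56.2 -3.9  0.4] turn -0.2 q [0.63 0.6  1.54 0.   1.   0.72]
```

play_rows --moves '[[[0.0,-0.001,0,0,0],[0.008,0,0,0,0],[0.008,0,0,0,0],[0.008,0,0,0,0],[0.008,0,0,0,0],[0.008,0,0,0,0],[0.008,0,0,0,0],[0.008,0,0,0,0],[0,0,0,0,0],[0,0,0,0,0]]]'

```text
time: 5.5
tool_pos: [0.4213, 0.4072, 0.0201]
tool_rot: [2.806, 1.565, 1.146]
contact_force: [0.3, 0.0, 0.8]
opening: 0.0454
```

```bash
python3 -c "
from h import *
need(.4185,.4068,.025)
for n in ('scene',): cv2.imwrite('pics/%s3.png'%n,cv2.resize(robot.read_camera(n)[200:360,150:370,::-1],None,fx=3.5,fy=3.5,interpolation=cv2.INTER_CUBIC))
"
```

```text
t 5.50 pos [0.4213 0.4072 0.0201] yaw -5.2 tilt 0.31deg open 0.0454 F [0.3 0.  0.8]
  shift tool mm [-4.9 -2.8  0.6] turn -0.2 q [0.64 0.68 1.59 0.   0.87 0.72]
```

View pics/scene3.png

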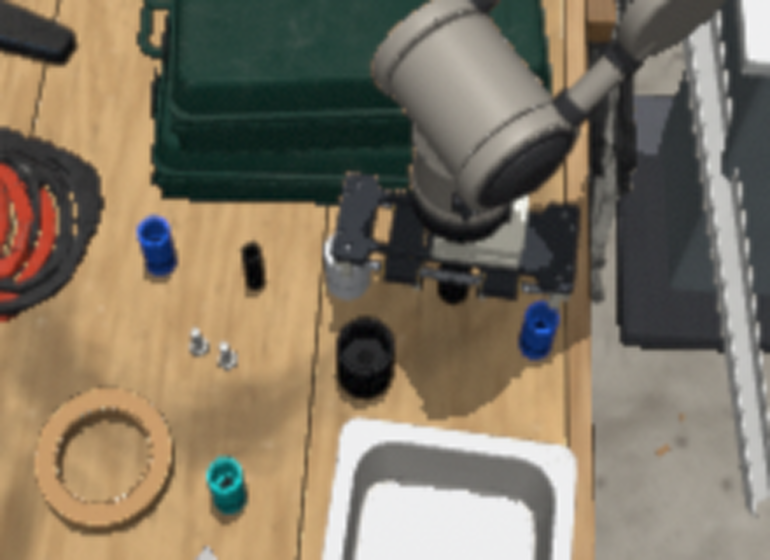

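play_rows --moves '[[[-0.004,-0.0025,0,0,0],[0,0,0,0,-0.3],[0,0,0,0,-0.5],[0,0,0,0,-0.7],[0,0,0,0,-0.9],[0,0,0,0,-0.9],[0,0,0,0,-0.9],[0,0,0,0,-0.9],[0,0,0,0,-0.9],[0,0,0,0,-0.9]]]' --grip_force 40

```text
time: 6.55
tool_pos: [0.419, 0.4078, 0.0258]
tool_rot: [2.682, 1.564, 1.021]
contact_force: [0.2, 0.8, -0.1]
opening: 0.0274
```

```bash
python3 -c "
from h import *
need(.4185,.4068,.3)
"
```

```text
t 6.55 pos [0.419  0.4078 0.0258] yaw -5.2 tilt 0.42deg open 0.0274 F [ 0.2  0.8 -0.1]
  shift tool mm [-274.2    0.5   -0.7] turn -0.2 q [0.64 0.67 1.59 0.   0.88 0.73]
```

play_rows --moves '[[[-0.01,0,0,0,-0.9],[-0.02,0,0,0,-0.9],[-0.03,0,0,0,-0.9],[-0.035,0,0,0,-0.9],[-0.035,0,0,0,-0.9],[-0.035,0,0,0,-0.9],[-0.035,0,0,0,-0.9],[-0.035,0,0,0,-0.9],[-0.035,0,0,0,-0.9],[-0.015,0,0,0,-0.9]]]'

```text
time: 7.55
tool_pos: [0.4156, 0.404, 0.3244]
tool_rot: [-2.656, 1.568, 1.966]
contact_force: [-0.5, 0.6, -2.6]
opening: 0.0275
```

```bash
python3 -c "
from h import *
need(.6125,-.2071,.32)
"
```

```text
t 7.55 pos [0.4156 0.404  0.3244] yaw -5.2 tilt 0.14deg open 0.0275 F [-0.5  0.6 -2.6]
  shift tool mm [  2.9 251.2 590.9] turn -0.2 q [0.64 0.39 1.18 0.   1.57 0.73]
```

play_rows --moves '[[[0,0.006,0.015,0,-0.9],[0,0.014,0.033,0,-0.9],[0,0.014,0.033,0,-0.9],[0,0.014,0.033,0,-0.9],[0,0.014,0.033,0,-0.9],[0,0.014,0.033,0,-0.9],[0,0.014,0.033,0,-0.9],[0,0.014,0.033,0,-0.9],[0,0.014,0.033,0,-0.9],[0,0.014,0.033,0,-0.9]]]'

```text
time: 8.55
tool_pos: [0.5165, 0.065, 0.321]
tool_rot: [-1.674, 1.564, 2.954]
contact_force: [0.7, 0.4, -1.2]
opening: 0.0275
```

```bash
python3 -c "
from h import *
need(.6125,-.2071,.32)
"
```

```text
t 8.55 pos [0.5165 0.065  0.321 ] yaw -4.8 tilt 0.39deg open 0.0275 F [ 0.7  0.4 -1.2]
  shift tool mm [  0.  118.6 263.1] turn 0.2 q [-0.02  0.28  1.35  0.    1.52  0.06]
```

play_rows --moves '[[[0,0.014,0.033,0,-0.9],[0,0.014,0.033,0,-0.9],[0,0.014,0.033,0,-0.9],[0,0.014,0.033,0,-0.9],[0,0.014,0.033,0,-0.9],[0,0.014,0.033,0,-0.9],[0,0.014,0.025,0,-0.9],[0,0.012,0.015,0,-0.9],[0,0.005,0.005,0,-0.9],[0,0,0,0,-0.9]]]'

```text
time: 9.55
tool_pos: [0.6018, -0.2101, 0.3098]
tool_rot: [-1.625, 1.544, 2.991]
contact_force: [-0.4, 0.7, -1.4]
opening: 0.0276
```

```bash
python3 -c "
from h import *
need(.6125,-.2071,.32)
"
```

```text
t 9.55 pos [ 0.6018 -0.2101  0.3098] yaw -5.5 tilt 1.51deg open 0.0276 F [-0.4  0.7 -1.4]
  shift tool mm [-10.5  10.1  -4. ] turn -0.5 q [-0.45  0.54  0.99 -0.01  1.64 -0.36]
```

play_rows --moves '[[[0,0,0,0,-0.9],[0,0.008,-0.003,0,-0.9],[0.01,0,0,0,-0.9],[0.02,0,0,0,-0.9],[0.025,0,0,0,-0.9],[0.025,0,0,0,-0.9],[0.025,0,0,0,-0.9],[0.025,0,0,0,-0.9],[0.015,0,0,0,-0.9],[0.005,0,0,0,-0.9]]]'

```text
time: 10.55
tool_pos: [0.6054, -0.1971, 0.1532]
tool_rot: [-1.659, 1.546, 2.969]
contact_force: [-0.5, 0.5, -1.9]
opening: 0.0274
```

```bash
python3 -c "
from h import *
need(.6125,-.2071,.065)
"
```

```text
t 10.55 pos [ 0.6054 -0.1971  0.1532] yaw -4.9 tilt 1.43deg open 0.0274 F [-0.5  0.5 -1.9]
  shift tool mm [88.  10.1  9.5] turn 0.1 q [-0.43  0.62  1.27 -0.01  1.27 -0.35]
```

play_rows --moves '[[[0,0.005,0.004,0,-0.9],[0,0.005,0.005,0,-0.9],[0.01,0,0,0,-0.9],[0.01,0,0,0,-0.9],[0.01,0,0,0,-0.9],[0.01,0,0,0,-0.9],[0.01,0,0,0,-0.9],[0.01,0,0,0,-0.9],[0.005,0,0,0,-0.9],[0,0,0,0,-0.9]]]'

```text
time: 11.55
tool_pos: [0.6144, -0.2067, 0.0834]
tool_rot: [-1.637, 1.548, 2.992]
contact_force: [-0.2, -0.9, -2.2]
opening: 0.0276
```

```bash
cat >> h.py <<'E'
def heldfoot(D,foot_below,name=None):
    s,p,R=st(); print("axis dir",np.round(R[:,0],4),"foot centre est",np.round(p+R[:,0]*foot_below,4))
E
python3 -c "
from h import *
need(.6125,-.2071,.065); heldfoot(.028,.0258)
for n in ('scene','top'): cv2.imwrite('pics/%s4.png'%n,robot.read_camera(n)[:,:,::-1])
"
```

```text
t 11.55 pos [ 0.6144 -0.2067  0.0834] yaw -4.8 tilt 1.33deg open 0.0276 F [-0.2 -0.9 -2.2]
  shift tool mm [18.4 -1.4  0.6] turn 0.2 q [-0.44  0.71  1.31 -0.01  1.15 -0.35]
axis dir [-0.0229  0.0035 -0.9997] foot centre est [ 0.6138 -0.2066  0.0576]
```

View pics/scene4.png

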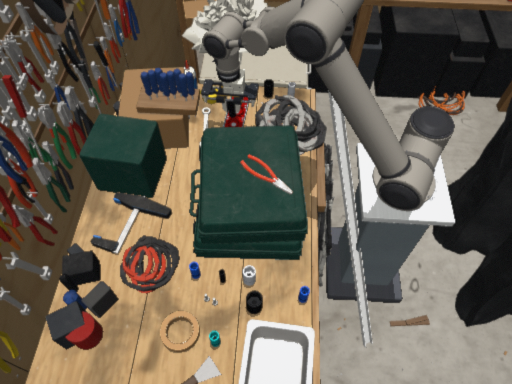

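View pics/top4.png

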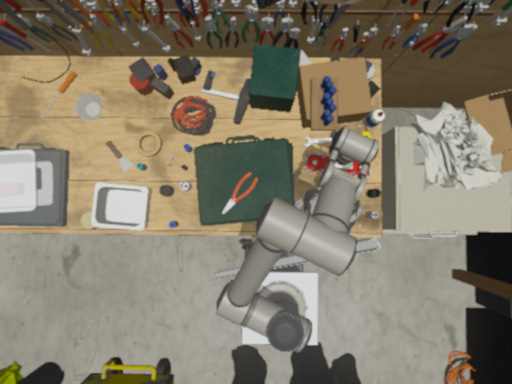

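play_rows --moves '[[[0.004,-0.001,0,0,-0.9],[0.006,0,0,0,-0.9],[0.006,0,0,0,-0.9],[0.006,0,0,0,-0.9],[0.006,0,0,0,-0.9],[0.006,0,0,0,-0.9],[0.005,0,0,0,-0.9],[0.003,0,0,0,-0.9],[0,0,0,0,-0.9],[0,0,0,0,-0.9]]]'

```text
time: 12.65
tool_pos: [0.6136, -0.207, 0.0397]
tool_rot: [-1.585, 1.551, 3.044]
contact_force: [-0.1, -0.5, -0.9]
opening: 0.0274
```

```bash
python3 -c "
from h import *
need(.6125,-.2071,.0348); heldfoot(.028,.0258)
"
```

```text
t 12.65 pos [ 0.6136 -0.207   0.0397] yaw -4.8 tilt 1.13deg open 0.0274 F [-0.1 -0.5 -0.9]
  shift tool mm [ 4.9 -1.   0.1] turn 0.2 q [-0.44  0.75  1.35 -0.01  1.05 -0.35]
axis dir [-0.0196  0.0019 -0.9998] foot centre est [ 0.613  -0.207   0.0139]
```

play_rows --moves '[[[0.002,0,0,0,-0.9],[0.002,0,0,0,-0.9],[0.001,0,0,0,-0.9],[0,0,0,0,-0.9],[0,0,0,0,-0.9],[0,0,0,0,-0.9],[0,0,0,0,-0.9],[0,0,0,0,-0.9],[0,0,0,0,-0.9],[0,0,0,0,-0.9]]]'

```text
time: 13.65
tool_pos: [0.6141, -0.2073, 0.0354]
tool_rot: [-1.542, 1.553, 3.087]
contact_force: [0.6, 0.2, -2.1]
opening: 0.0276
```

```bash
python3 -c "
from h import *
need(.6125,-.2071,.0348); heldfoot(.028,.0258)
"
```

```text
t 13.65 pos [ 0.6141 -0.2073  0.0354] yaw -4.8 tilt 1.01deg open 0.0276 F [ 0.6  0.2 -2.1]
  shift tool mm [ 0.7 -1.6 -0. ] turn 0.2 q [-0.44  0.76  1.36 -0.01  1.04 -0.35]
axis dir [-0.0177  0.001  -0.9998] foot centre est [ 0.6137 -0.2072  0.0097]
```

Within a millimetre of the floor; release gradually and rise.

play_rows --moves '[[[0,-0.001,0,0,-0.35],[0,0,0,0,-0.3],[0,0,0,0,-0.2],[0,0,0,0,-0.1],[0,0,0,0,0.0],[0,0,0,0,0.0],[-0.005,0,0,0,0],[-0.015,0,0,0,0],[-0.02,0,0,0,0],[-0.02,0,0,0,0]]]'

```text
time: 14.65
tool_pos: [0.6132, -0.2069, 0.0977]
tool_rot: [-1.603, 1.55, 3.026]
contact_force: [0.2, -0.7, -0.2]
opening: 0.0457
```

```bash
python3 -c "
from h import *
need(.4889,-.3808,.20)
"
```

```text
t 14.65 pos [ 0.6132 -0.2069  0.0977] yaw -4.8 tilt 1.20deg open 0.0457 F [ 0.2 -0.7 -0.2]
  shift tool mm [-100.1 -111.6  183.6] turn 0.2 q [-0.44  0.69  1.3  -0.01  1.17 -0.35]
```

play_rows --moves '[[[-0.02,0,0,0,0.3],[-0.025,0,0,0,0.3],[-0.025,-0.005,0.01,0,0.3],[-0.02,-0.015,0.022,0,0.3],[-0.01,-0.018,0.03,0,0.3],[0,-0.018,0.03,0,0.3],[0,-0.018,0.03,0,0.3],[0,-0.018,0.03,0,0.3],[0,-0.013,0.02,0,0.3],[0,-0.005,0.008,0,0.3]]]'

```text
time: 15.65
tool_pos: [0.4902, -0.3826, 0.2237]
tool_rot: [-0.037, 1.56, -1.686]
contact_force: [0.8, 0.7, 0.5]
opening: 0.0596
```

```bash
python3 -c "
from h import *
need(.4889,-.3808,.09); heldfoot(1,.05)
for n in ('scene','top'): cv2.imwrite('pics/%s5.png'%n,robot.read_camera(n)[:,:,::-1])
a=cv2.imread('pics/top5.png');s=cv2.imread('pics/scene5.png')
r=lambda i,b,f:cv2.resize(i[b[1]:b[3],b[0]:b[2]],None,fx=f,fy=f,interpolation=cv2.INTER_CUBIC)
cv2.imwrite('pics/z5.png',np.vstack([r(a,(290,140,390,180),6),r(s,(190,70,290,120),6)]))
"
```

```text
t 15.65 pos [ 0.4902 -0.3826  0.2237] yaw -4.5 tilt 0.62deg open 0.0596 F [0.8 0.7 0.5]
  shift tool mm [133.7  -1.4  -3.1] turn 0.5 q [-0.78  0.52  1.25 -0.01  1.37 -0.7 ]
axis dir [-0.0012 -0.0107 -0.9999] foot centre est [ 0.4901 -0.3831  0.1737]
```

View pics/z5.png

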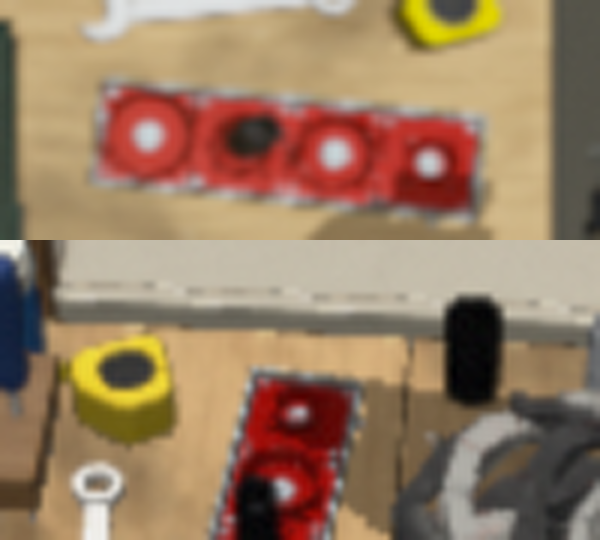

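play_rows --moves '[[[0.005,-0.001,-0.002,0.5,0.3],[0.015,0,0,0,0.3],[0.015,0,0,0,0.3],[0.015,0,0,0,0.3],[0.015,0,0,0,0.3],[0.015,0,0,0,0.3],[0.015,0,0,0,0.3],[0.015,0,0,0,0.3],[0.008,0,0,0,0.3],[0,0,0,0,0.3]]]'

```text
time: 16.75
tool_pos: [0.4994, -0.3648, 0.0996]
tool_rot: [0.138, 1.565, -1.506]
contact_force: [-0.4, -0.7, 0.5]
opening: 0.0597
```

```bash
python3 -c "
from h import *
need(.4889,-.3808,.025); heldfoot(1,.05)
ims={'top':cv2.imread('pics/top5.png')}
print(fit(ims,.6125,-.2071,.028,.009))
"
```

```text
t 16.75 pos [ 0.4994 -0.3648  0.0996] yaw -4.2 tilt 0.30deg open 0.0597 F [-0.4 -0.7  0.5]
  shift tool mm [74.7 -9.4 16.3] turn 0.8 q [-0.75  0.63  1.42 -0.    1.09 -0.68]
axis dir [ 3.0e-04 -5.3e-03 -1.0e+00] foot centre est [ 0.4994 -0.3651  0.0496]
{'top': ([0.6135, -0.2051], np.float64(9.02))}
```

play_rows --moves '[[[0,-0.005,0.008,0.8,0.3],[0,-0.004,0.007,0,0.3],[0,0,0,0,0.3],[0,0,0,0,0.3],[0.005,0,0,0,0.3],[0.005,0,0,0,0.3],[0.005,0,0,0,0.3],[0,0,0,0,0.3],[0,0,0,0,0.3],[0,0,0,0,0.3]]]'

```text
time: 17.75
tool_pos: [0.4898, -0.3806, 0.0859]
tool_rot: [0.478, 1.562, -1.181]
contact_force: [0.1, -0.6, -0.1]
opening: 0.0598
```

```bash
python3 -c "
from h import *
need(.4889,-.3808,.025); heldfoot(1,.05)
"
```

```text
t 17.75 pos [ 0.4898 -0.3806  0.0859] yaw -5.0 tilt 0.48deg open 0.0598 F [ 0.1 -0.6 -0.1]
  shift tool mm [60.9 -1.1 -0.1] turn -0.0 q [-0.78  0.64  1.43 -0.    1.06 -0.69]
axis dir [ 0.0032 -0.0078 -1.    ] foot centre est [ 0.4899 -0.3809  0.0359]
```

Clean. Descend and grip in one call.

play_rows --moves '[[[0.006,0,0,0,0.3],[0.008,0,0,0,0.3],[0.008,0,0,0,0.3],[0.008,0,0,0,0.3],[0.008,0,0,0,0.3],[0.008,0,0,0,0.3],[0.008,0,0,0,0.3],[0.004,0,0,0,0.3],[0,0,0,0,0.3],[0,0,0,0,0.3]]]'

```text
time: 18.75
tool_pos: [0.4897, -0.3806, 0.0216]
tool_rot: [0.384, 1.564, -1.275]
contact_force: [-0.2, -0.3, -0.1]
opening: 0.0594
```

```bash
python3 -c "
from h import *
need(.4889,-.3808,.025); heldfoot(1,.05)
"
```

```text
t 18.75 pos [ 0.4897 -0.3806  0.0216] yaw -5.0 tilt 0.40deg open 0.0594 F [-0.2 -0.3 -0.1]
  shift tool mm [-3.4 -0.7  0.3] turn -0.0 q [-0.78  0.72  1.48 -0.    0.93 -0.69]
axis dir [ 0.002  -0.0066 -1.    ] foot centre est [ 0.4898 -0.3809 -0.0284]
```

play_rows --moves '[[[-0.003,-0.0005,0,0,0.1],[0,0,0,0,-0.1],[0,0,0,0,-0.3],[0,0,0,0,-0.5],[0,0,0,0,-0.6],[0,0,0,0,-0.6],[0,0,0,0,-0.6],[-0.005,0,0,0,-0.6],[-0.015,0,0,0,-0.6],[-0.02,0,0,0,-0.6]]]' --grip_force 45

```text
time: 19.75
tool_pos: [0.4875, -0.3788, 0.0639]
tool_rot: [-0.666, 1.567, -2.324]
contact_force: [0.2, -0.4, -1.5]
opening: 0.0373
```

```bash
python3 -c "
from h import *
need(.6067,-.2733,.16); heldfoot(1,.05)
"
```

```text
t 19.75 pos [ 0.4875 -0.3788  0.0639] yaw -5.0 tilt 0.19deg open 0.0373 F [ 0.2 -0.4 -1.5]
  shift tool mm [ -96.6  109.2 -115.3] turn -0.0 q [-0.78  0.67  1.45 -0.    1.02 -0.69]
axis dir [-0.0023 -0.0024 -1.    ] foot centre est [ 0.4874 -0.3789  0.0139]
```

play_rows --moves '[[[-0.02,0,0,0,-0.6],[-0.025,0,0,0,-0.6],[-0.025,0,0,0,-0.6],[-0.015,0.01,-0.01,0,-0.6],[-0.005,0.02,-0.02,0,-0.6],[0,0.02,-0.022,0,-0.6],[0,0.022,-0.024,0,-0.6],[0,0.02,-0.022,0,-0.6],[0,0.01,-0.01,0,-0.6],[0,0,0,0,-0.6]]]'

```text
time: 20.75
tool_pos: [0.6019, -0.2778, 0.1625]
tool_rot: [0.216, 1.566, -1.445]
contact_force: [-1.0, 0.2, -2.0]
opening: 0.0376
```

```bash
python3 -c "
from h import *
need(.6067,-.2733,.065); heldfoot(1,.0245)
"
```

```text
t 20.75 pos [ 0.6019 -0.2778  0.1625] yaw -5.2 tilt 0.29deg open 0.0376 F [-1.   0.2 -2. ]
  shift tool mm [97.5  4.3 -5.4] turn -0.2 q [-0.55  0.65  1.2  -0.    1.3  -0.45]
axis dir [ 6.0e-04 -5.1e-03 -1.0e+00] foot centre est [ 0.6019 -0.2779  0.138 ]
```

play_rows --moves '[[[0,0,0,0,-0.6],[0,0.004,-0.004,0,-0.6],[0,0,0,0,-0.6],[0.01,0,0,0,-0.6],[0.015,0,0,0,-0.6],[0.015,0,0,0,-0.6],[0.015,0,0,0,-0.6],[0.015,0,0,0,-0.6],[0.01,0,0,0,-0.6],[0.003,0,0,0,-0.6]]]'

```text
time: 21.75
tool_pos: [0.6004, -0.2811, 0.0733]
tool_rot: [-0.385, 1.564, -2.055]
contact_force: [-0.0, 0.6, -2.8]
opening: 0.0375
```

```bash
python3 -c "
from h import *
need(.6067,-.2733,.0335); heldfoot(1,.0245)
"
```

```text
t 21.75 pos [ 0.6004 -0.2811  0.0733] yaw -5.7 tilt 0.37deg open 0.0375 F [-0.   0.6 -2.8]
  shift tool mm [39.8  5.6 -8.6] turn -0.7 q [-0.55  0.73  1.29 -0.01  1.12 -0.45]
axis dir [-0.003  -0.0058 -1.    ] foot centre est [ 0.6003 -0.2812  0.0488]
```

play_rows --moves '[[[0,0.003,-0.005,0,-0.6],[0,0.003,-0.004,-0.7,-0.6],[0,0,0,0,-0.6],[0,0,0,0,-0.6],[0.003,0,0,0,-0.6],[0.004,0,0,0,-0.6],[0.003,0,0,0,-0.6],[0,0,0,0,-0.6],[0,0,0,0,-0.6],[0,0,0,0,-0.6]]]'

```text
time: 22.75
tool_pos: [0.6087, -0.2728, 0.0643]
tool_rot: [0.069, 1.563, -1.588]
contact_force: [1.1, 0.1, -1.2]
opening: 0.0376
```

```bash
python3 -c "
from h import *
need(.6067,-.2733,.0335); heldfoot(1,.0245)
"
```

```text
t 22.75 pos [ 0.6087 -0.2728  0.0643] yaw -4.9 tilt 0.43deg open 0.0376 F [ 1.1  0.1 -1.2]
  shift tool mm [30.8 -2.   0.4] turn 0.1 q [-0.53  0.75  1.29 -0.01  1.1  -0.44]
axis dir [-1.0e-04 -7.5e-03 -1.0e+00] foot centre est [ 0.6087 -0.273   0.0398]
```

play_rows --moves '[[[0.004,-0.0015,0,0,-0.6],[0.005,0,0,0,-0.6],[0.005,0,0,0,-0.6],[0.005,0,0,0,-0.6],[0.004,0,0,0,-0.6],[0.002,0,0,0,-0.6],[0.001,0,0,0,-0.6],[0.001,0,0,0,-0.6],[0.0,0,0,0,-0.6],[0,0,0,0,-0.6]]]'

```text
time: 23.75
tool_pos: [0.6072, -0.2731, 0.0355]
tool_rot: [0.117, 1.563, -1.54]
contact_force: [-0.5, -0.7, -2.1]
opening: 0.0374
```

```bash
python3 -c "
from h import *
need(.6067,-.2733,.0335); heldfoot(1,.0245)
"
```

```text
t 23.75 pos [ 0.6072 -0.2731  0.0355] yaw -4.9 tilt 0.45deg open 0.0374 F [-0.5 -0.7 -2.1]
  shift tool mm [ 2.1 -0.5  0.2] turn 0.1 q [-0.53  0.78  1.32 -0.01  1.04 -0.44]
axis dir [ 2.0e-04 -7.8e-03 -1.0e+00] foot centre est [ 0.6072 -0.2733  0.011 ]
```

Lower 2 mm, release, rise.

play_rows --moves '[[[0.001,0,0,0,-0.6],[0.001,0,0,0,-0.6],[0,0,0,0,-0.15],[0,0,0,0,-0.05],[0,0,0,0,0.1],[0,0,0,0,0.3],[0,0,0,0,0.3],[-0.005,0,0,0,0.3],[-0.015,0,0,0,0.3],[-0.025,0,0,0,0.3]]]'

```text
time: 24.75
tool_pos: [0.6061, -0.2722, 0.0793]
tool_rot: [-0.399, 1.564, -2.056]
contact_force: [-0.0, 0.3, 0.6]
opening: 0.0594
```

```bash
python3 -c "
from h import *
need(.5882,.4104,.32)
"
```

```text
t 24.75 pos [ 0.6061 -0.2722  0.0793] yaw -4.9 tilt 0.39deg open 0.0594 F [-0.   0.3  0.6]
  shift tool mm [-244.7  -77.2 -677. ] turn 0.1 q [-0.53  0.73  1.28 -0.01  1.13 -0.44]
```

play_rows --moves '[[[-0.03,0,0,0,0.3],[-0.035,0,0,0,0.3],[-0.035,0,0,0,0.3],[-0.035,0,0,0,0],[-0.035,0,0,0,0],[-0.03,0,-0.01,0,0],[-0.02,0,-0.02,0,0],[0,0,-0.03,0,0],[0,0,-0.035,0,0],[0,0,-0.035,0,0]]]'

```text
time: 25.75
tool_pos: [0.6169, -0.142, 0.3267]
tool_rot: [0.873, 1.547, -0.792]
contact_force: [-0.4, -0.3, 0.2]
opening: 0.0457
```

```bash
python3 -c "
from h import *
for n in ('scene','top'): cv2.imwrite('pics/%s6.png'%n,robot.read_camera(n)[:,:,::-1])
need(.5882,.4104,.32)
"
```

```text
t 25.85 pos [ 0.6173 -0.1386  0.3269] yaw -5.1 tilt 1.30deg open 0.0459 F [-0.6 -0.2  0.5]
  shift tool mm [  -1.9  -77.6 -544.3] turn -0.1 q [-0.34  0.49  1.02 -0.01  1.61 -0.25]
```

View pics/top6.png

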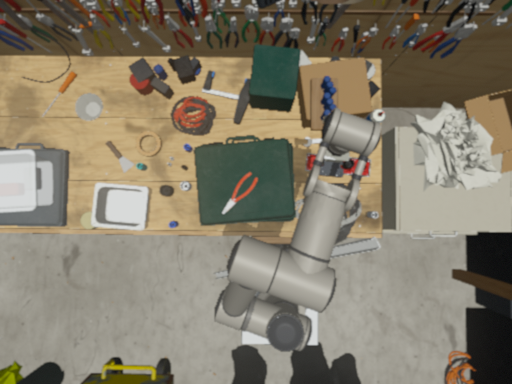

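play_rows --moves '[[[0,-0.001,-0.02,0,0],[0,-0.003,-0.03,0,0],[0,-0.003,-0.035,0,0],[0,-0.003,-0.035,0,0],[0,-0.003,-0.035,0,0],[0,-0.003,-0.035,0,0],[0,-0.003,-0.035,0,0],[0,-0.003,-0.035,0,0],[0,-0.003,-0.035,0,0],[0,-0.003,-0.035,0,0]]]'

```text
time: 26.85
tool_pos: [0.6189, 0.1938, 0.3315]
tool_rot: [1.014, 1.536, -0.656]
contact_force: [0.8, -0.2, 0.9]
opening: 0.046
```

```bash
python3 -c "
from h import *
need(.5882,.4104,.32)
"
```

```text
t 26.85 pos [0.6189 0.1938 0.3315] yaw -5.7 tilt 1.97deg open 0.0460 F [ 0.8 -0.2  0.9]
  shift tool mm [   6.1  -52.3 -212.6] turn -0.7 q [ 0.2   0.53  0.95 -0.03  1.64  0.3 ]
```

play_rows --moves '[[[0,-0.008,-0.032,-0.4,0],[0,-0.008,-0.03,0,0],[0,-0.008,-0.028,0,0],[0,-0.008,-0.025,0,0],[0,-0.006,-0.025,0,0],[0,-0.005,-0.022,0,0],[0,-0.005,-0.02,0,0],[0,-0.003,-0.015,0,0],[0,-0.001,-0.008,0,0],[0,0,-0.002,0,0]]]'

```text
time: 27.85
tool_pos: [0.5858, 0.4109, 0.3344]
tool_rot: [1.138, 1.531, -0.524]
contact_force: [0.4, 0.3, -0.2]
opening: 0.0458
```

```bash
python3 -c "
from h import *
need(.5882,.4104,.32);heldfoot(1,.05)
for n in ('scene','top'): cv2.imwrite('pics/%s7.png'%n,robot.read_camera(n)[:,:,::-1])
need(.5882,.4104,.32);heldfoot(1,.05)
"
```

```text
t 27.85 pos [0.5858 0.4109 0.3344] yaw -5.2 tilt 2.30deg open 0.0458 F [ 0.4  0.3 -0.2]
  shift tool mm [14.5  1.9  0. ] turn -0.2 q [ 0.52  0.7   0.64 -0.04  1.78  0.6 ]
axis dir [ 0.0347 -0.0201 -0.9992] foot centre est [0.5875 0.4099 0.2845]
t 27.95 pos [0.5861 0.4102 0.3344] yaw -5.3 tilt 2.30deg open 0.0462 F [ 0.3 -0.1  0.5]
  shift tool mm [14.4  1.6 -0.6] turn -0.3 q [ 0.52  0.7   0.64 -0.04  1.78  0.6 ]
axis dir [ 0.0348 -0.0202 -0.9992] foot centre est [0.5878 0.4092 0.2844]
```

View pics/scene7.png

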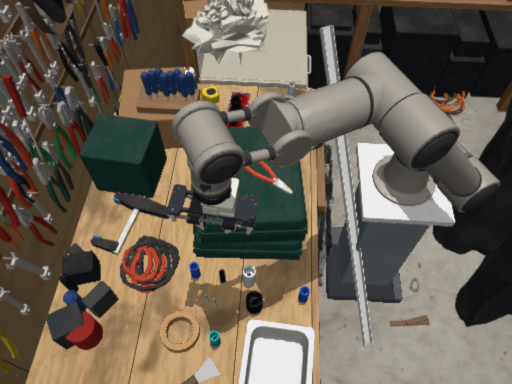

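play_rows --moves '[[[0.01,0.001,0,0,0],[0.02,0,0,0,0],[0.03,0,0,0,0],[0.03,0,0,0,0],[0.03,0,0,0,0],[0.03,0,0,0,0],[0.03,0,0,0,0],[0.02,0,0,0,0],[0.008,0,0,0,0],[0,0,0,0,0]]]'

```text
time: 28.95
tool_pos: [0.5972, 0.394, 0.1164]
tool_rot: [1.09, 1.529, -0.584]
contact_force: [-0.2, 0.0, -0.3]
opening: 0.0458
```

```bash
python3 -c "
from h import *
need(.5882,.4104,.085);heldfoot(1,.05)
"
```

```text
t 28.95 pos [0.5972 0.394  0.1164] yaw -5.9 tilt 2.39deg open 0.0458 F [-0.2  0.  -0.3]
  shift tool mm [ 30.7 -11.8 -16. ] turn -0.9 q [ 0.49  0.78  1.08 -0.04  1.27  0.61]
axis dir [ 0.0348 -0.023  -0.9991] foot centre est [0.5989 0.3928 0.0664]
```

play_rows --moves '[[[0,-0.004,-0.006,-0.5,0],[0,-0.004,-0.006,-0.4,0],[0,-0.003,-0.004,0,0],[0,0,0,0,0],[0.006,0,0,0,0],[0.007,0,0,0,0],[0.007,0,0,0,0],[0.004,0,0,0,0],[0,0,0,0,0],[0,0,0,0,0]]]'

```text
time: 29.95
tool_pos: [0.5897, 0.4128, 0.0943]
tool_rot: [1.219, 1.525, -0.438]
contact_force: [-0.5, -0.6, -0.1]
opening: 0.0459
```

```bash
python3 -c "
from h import *
need(.5882,.4104,.025);heldfoot(1,.05)
for n in ('scene',): cv2.imwrite('pics/%s8.png'%n,cv2.resize(robot.read_camera(n)[200:360,150:370,::-1],None,fx=3.5,fy=3.5,interpolation=cv2.INTER_CUBIC))
"
```

```text
t 29.95 pos [0.5897 0.4128 0.0943] yaw -4.9 tilt 2.61deg open 0.0459 F [-0.5 -0.6 -0.1]
  shift tool mm [69.2 -4.3  1.4] turn 0.1 q [ 0.52  0.8   1.09 -0.04  1.22  0.62]
axis dir [ 0.0413 -0.0193 -0.999 ] foot centre est [0.5918 0.4118 0.0444]
```

View pics/scene8.png

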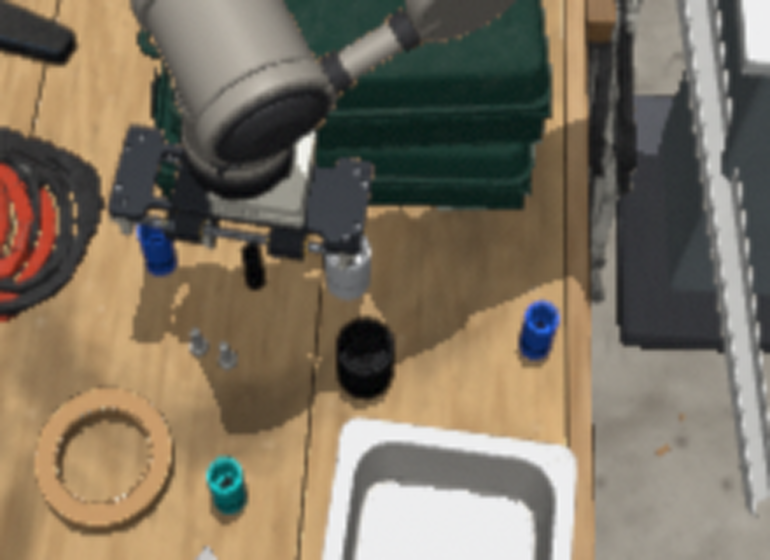

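play_rows --moves '[[[0.0,-0.002,0.001,0,0],[0.004,-0.0015,0,0,0],[0.008,0,0,0,0],[0.01,0,0,0,0],[0.01,0,0,0,0],[0.01,0,0,0,0],[0.01,0,0,0,0],[0.008,0,0,0,0],[0.004,0,0,0,0],[0,0,0,0,0]]]'

```text
time: 31.0
tool_pos: [0.5883, 0.4102, 0.0233]
tool_rot: [1.185, 1.526, -0.472]
contact_force: [0.1, 0.4, 0.8]
opening: 0.0463
```

```bash
python3 -c "
from h import *
need(.5890,.4104,.025);heldfoot(1,.05)
"
```

```text
t 31.00 pos [0.5883 0.4102 0.0233] yaw -4.9 tilt 2.55deg open 0.0463 F [0.1 0.4 0.8]
  shift tool mm [-1.6  0.8 -0.2] turn 0.1 q [ 0.52  0.87  1.16 -0.04  1.09  0.62]
axis dir [ 0.0397 -0.0203 -0.999 ] foot centre est [ 0.5902  0.4092 -0.0266]
```

play_rows --moves '[[[-0.002,0.0,0,0,-0.3],[0,0,0,0,-0.5],[0,0,0,0,-0.6],[0,0,0,0,-0.7],[0,0,0,0,-0.8],[0,0,0,0,-0.9],[0,0,0,0,-1],[0,0,0,0,-1],[0,0,0,0,-1],[0,0,0,0,-1]]]' --grip_force 30

```text
time: 32.0
tool_pos: [0.5889, 0.4108, 0.0273]
tool_rot: [1.235, 1.525, -0.422]
contact_force: [-0.5, 0.4, -0.5]
opening: 0.0175
```

```bash
python3 -c "
from h import *
need(.5890,.4104,.32);heldfoot(1,.05)
"
```

```text
t 32.00 pos [0.5889 0.4108 0.0273] yaw -4.9 tilt 2.64deg open 0.0175 F [-0.5  0.4 -0.5]
  shift tool mm [-292.4   12.9    4.8] turn 0.1 q [ 0.52  0.86  1.16 -0.04  1.09  0.62]
axis dir [ 0.042  -0.0188 -0.9989] foot centre est [ 0.591   0.4099 -0.0227]
```

play_rows --moves '[[[-0.01,0,0,0,-1],[-0.02,0,0,0,-1],[-0.03,0,0,0,-1],[-0.035,0,0,0,-1],[-0.035,0,0,0,-1],[-0.035,0,0,0,-1],[-0.035,0,0,0,-1],[-0.035,0,0,0,-1],[-0.035,0,0,0,-1],[-0.015,0,0,0,-1]]]'

```text
time: 33.0
tool_pos: [0.5744, 0.4154, 0.3271]
tool_rot: [1.195, 1.526, -0.462]
contact_force: [0.6, 0.0, -0.2]
opening: 0.0172
```

```bash
python3 -c "
from h import *
need(.6008,-.3395,.32);heldfoot(1,.0273)
for n in ('scene','top'): cv2.imwrite('pics/%s9.png'%n,robot.read_camera(n)[:,:,::-1])
"
```

```text
t 33.00 pos [0.5744 0.4154 0.3271] yaw -4.9 tilt 2.54deg open 0.0172 F [ 0.6  0.  -0.2]
  shift tool mm [ 23.   90.9 749.5] turn 0.1 q [ 0.53  0.68  0.7  -0.04  1.74  0.61]
axis dir [ 0.0397 -0.0197 -0.999 ] foot centre est [0.5755 0.4148 0.2998]
```

View pics/scene9.png

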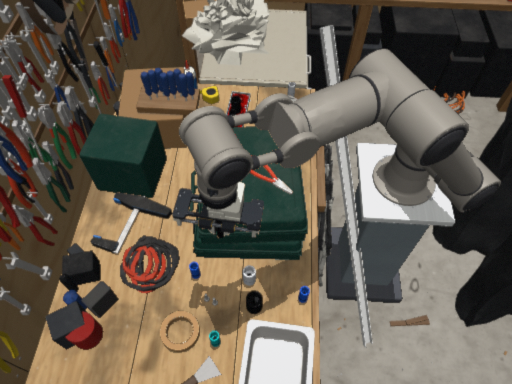

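play_rows --moves '[[[0,0.002,0.02,0,-1],[0,0.004,0.03,0,-1],[0.001,0.004,0.035,0,-1],[0.001,0.004,0.035,0,-1],[0.001,0.004,0.035,0,-1],[0.001,0.004,0.035,0,-1],[0.001,0.004,0.035,0,-1],[0.001,0.004,0.035,0,-1],[0.001,0.004,0.035,0,-1],[0.001,0.004,0.035,0,-1]]]'

```text
time: 34.1
tool_pos: [0.5778, 0.0748, 0.3093]
tool_rot: [0.699, 1.541, -0.949]
contact_force: [-0.4, 0.0, -2.1]
opening: 0.0174
```

```bash
python3 -c "
from h import *
need(.6008,-.3395,.32);heldfoot(1,.0273)
"
```

```text
t 34.10 pos [0.5778 0.0748 0.3093] yaw -4.4 tilt 1.70deg open 0.0174 F [-0.4  0.  -2.1]
  shift tool mm [-3.000e-01  5.520e+01  4.114e+02] turn 0.6 q [ 0.01  0.4   1.22 -0.02  1.51  0.09]
axis dir [ 0.0173 -0.0241 -0.9996] foot centre est [0.5783 0.0741 0.282 ]
```

play_rows --moves '[[[-0.001,0.006,0.035,0.6,-1],[-0.001,0.006,0.035,0,-1],[-0.001,0.006,0.035,0,-1],[-0.001,0.006,0.035,0,-1],[0,0.006,0.035,0,-1],[0,0.006,0.035,0,-1],[0,0.006,0.035,0,-1],[0,0.006,0.035,0,-1],[0,0.003,0.03,0,-1],[0,0.002,0.02,0,-1]]]'

```text
time: 35.1
tool_pos: [0.5933, -0.2731, 0.3051]
tool_rot: [-0.34, 1.553, -2.002]
contact_force: [0.2, 0.5, -1.0]
opening: 0.0175
```

```bash
python3 -c "
from h import *
need(.6008,-.3395,.2);heldfoot(1,.0273)
"
```

```text
t 35.10 pos [ 0.5933 -0.2731  0.3051] yaw -5.2 tilt 1.02deg open 0.0175 F [ 0.2  0.5 -1. ]
  shift tool mm [106.1  14.2  63.7] turn -0.2 q [-0.54  0.56  0.97 -0.02  1.61 -0.45]
axis dir [-0.0074 -0.0162 -0.9998] foot centre est [ 0.5931 -0.2735  0.2778]
```

play_rows --moves '[[[0,0.003,0.018,0,-1],[0,0.003,0.015,0,-1],[0,0.003,0.012,0,-1],[0,0.002,0.006,0,-1],[0.01,0,0,0,-1],[0.02,0,0,0,-1],[0.025,0,0,0,-1],[0.025,0,0,0,-1],[0.02,0,0,0,-1],[0.01,0,0,0,-1]]]'

```text
time: 36.1
tool_pos: [0.595, -0.326, 0.1817]
tool_rot: [-1.015, 1.552, -2.679]
contact_force: [0.4, -0.3, -0.9]
opening: 0.0178
```

```bash
python3 -c "
from h import *
need(.6008,-.3395,.08);heldfoot(1,.0273)
"
```

```text
t 36.10 pos [ 0.595  -0.326   0.1817] yaw -5.3 tilt 1.09deg open 0.0178 F [ 0.4 -0.3 -0.9]
  shift tool mm [101.7   8.7  11.9] turn -0.3 q [-0.61  0.67  1.1  -0.02  1.38 -0.51]
axis dir [-0.0171 -0.0085 -0.9998] foot centre est [ 0.5945 -0.3262  0.1544]
```

play_rows --moves '[[[0.01,0.003,0.003,0,-1],[0.02,0.002,0.003,0,-1],[0.02,0,0,0,-1],[0.02,0,0,0,-1],[0.01,0,0,0,-1],[0.003,0,0,0,-1],[0,0.002,0.003,0,-1],[0,0.002,0.003,0,-1],[0,0,0,0,-1],[0,0,0,0,-1]]]'

```text
time: 37.1
tool_pos: [0.6057, -0.3399, 0.099]
tool_rot: [-0.546, 1.555, -2.206]
contact_force: [1.1, 0.4, -0.5]
opening: 0.0176
```

```bash
python3 -c "
from h import *
need(.6008,-.3395,.0363);heldfoot(1,.0273)
"
```

```text
t 37.10 pos [ 0.6057 -0.3399  0.099 ] yaw -5.1 tilt 0.93deg open 0.0176 F [ 1.1  0.4 -0.5]
  shift tool mm [62.7 -4.4 -0.9] turn -0.1 q [-0.61  0.76  1.15 -0.02  1.23 -0.52]
axis dir [-0.0097 -0.0131 -0.9999] foot centre est [ 0.6054 -0.3403  0.0717]
```

play_rows --moves '[[[0,-0.003,-0.001,0,-1],[0,-0.001,0,0,-1],[0.006,0,0,0,-1],[0.006,0,0,0,-1],[0.006,0,0,0,-1],[0.006,0,0,0,-1],[0.003,0,0,0,-1],[0,0,0,0,-1],[0,0,0,0,-1],[0,0,0,0,-1]]]'

```text
time: 38.1
tool_pos: [0.601, -0.3387, 0.0697]
tool_rot: [-0.556, 1.555, -2.217]
contact_force: [-0.3, 0.5, -1.1]
opening: 0.0172
```

```bash
python3 -c "
from h import *
need(.6008,-.3395,.0363);heldfoot(1,.0273)
for n in ('scene','top'): cv2.imwrite('pics/%s10.png'%n,robot.read_camera(n)[:,:,::-1])
a=cv2.imread('pics/top10.png');s=cv2.imread('pics/scene10.png')
r=lambda i,b,f:cv2.resize(i[b[1]:b[3],b[0]:b[2]],None,fx=f,fy=f,interpolation=cv2.INTER_CUBIC)
cv2.imwrite('pics/z10.png',np.vstack([r(a,(290,135,390,180),6),r(s,(190,70,290,120),6)]))
"
```

```text
t 38.10 pos [ 0.601  -0.3387  0.0697] yaw -5.1 tilt 0.93deg open 0.0172 F [-0.3  0.5 -1.1]
  shift tool mm [33.5  0.1  0.4] turn -0.1 q [-0.62  0.78  1.2  -0.02  1.16 -0.52]
axis dir [-0.0098 -0.013  -0.9999] foot centre est [ 0.6008 -0.339   0.0424]
```

View pics/z10.png

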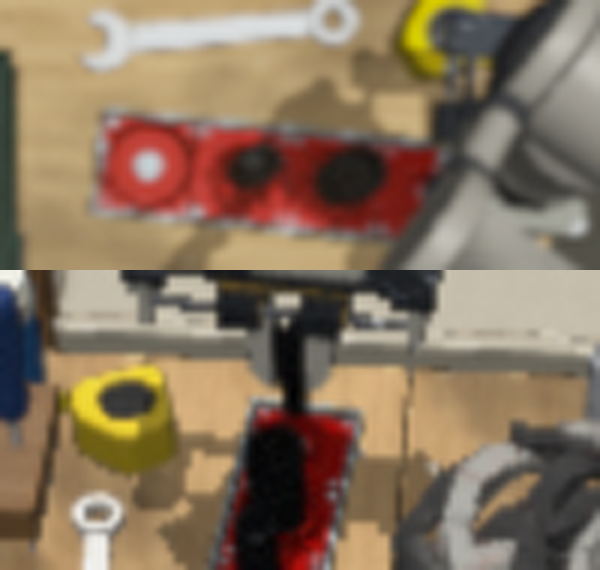

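The picture shows the two placed sockets in cups 2 and 3, and the 18 socket held upright above the right end cup. I'll lower it.

play_rows --moves '[[[0.004,0,0,0,-1],[0.005,0,0,0,-1],[0.006,0,0,0,-1],[0.006,0,0,0,-1],[0.004,0,0,0,-1],[0.003,0,0,0,-1],[0.001,0,0,0,-1],[0,0,0,0,-1],[0,0,0,0,-1],[0,0,0,0,-1]]]'

```text
time: 39.2
tool_pos: [0.6009, -0.3392, 0.0384]
tool_rot: [-0.524, 1.555, -2.184]
contact_force: [0.2, 0.5, -0.7]
opening: 0.0171
```

```bash
python3 -c "
from h import *
need(.6008,-.3395,.0363);heldfoot(1,.0273)
"
```

```text
t 39.20 pos [ 0.6009 -0.3392  0.0384] yaw -5.1 tilt 0.93deg open 0.0171 F [ 0.2  0.5 -0.7]
  shift tool mm [ 2.1 -0.   0.3] turn -0.1 q [-0.62  0.82  1.22 -0.02  1.1  -0.52]
axis dir [-0.0093 -0.0133 -0.9999] foot centre est [ 0.6006 -0.3396  0.0111]
```

play_rows --moves '[[[0.001,0,0,0,-1],[0.001,0,0,0,-1],[0,0,0,0,-0.55],[0,0,0,0,-0.45],[0,0,0,0,-0.3],[0,0,0,0,0],[0,0,0,0,0],[-0.005,0,0,0,0],[-0.015,0,0,0,0],[-0.025,0,0,0,0]]]'

```text
time: 40.2
tool_pos: [0.6, -0.3377, 0.081]
tool_rot: [-0.831, 1.554, -2.491]
contact_force: [1.2, 0.3, 0.4]
opening: 0.0457
```

```bash
python3 -c "
from h import *
need(.4896,.4830,.32)
"
```

```text
t 40.20 pos [ 0.6    -0.3377  0.081 ] yaw -5.1 tilt 0.98deg open 0.0457 F [1.2 0.3 0.4]
  shift tool mm [-245.9 -186.3 -804.8] turn -0.1 q [-0.62  0.77  1.19 -0.02  1.19 -0.52]
```

play_rows --moves '[[[-0.03,0,0,0,0.0],[-0.035,0,0,0,0.0],[-0.035,0,0,0,0.2],[-0.035,0,0,0,0.5],[-0.035,0,0,0,0.5],[-0.03,0,0,0,0.5],[-0.02,0,-0.01,0,0.5],[-0.008,-0.002,-0.02,0,0.5],[0,-0.006,-0.03,0,0.5],[0,-0.006,-0.035,0,0.5]]]'

```text
time: 41.2
tool_pos: [0.5959, -0.2382, 0.3329]
tool_rot: [0.17, 1.55, -1.496]
contact_force: [1.0, -0.8, 0.2]
opening: 0.0684
```

```bash
python3 -c "
from h import *
need(.4896,.4830,.32)
"
```

```text
t 41.20 pos [ 0.5959 -0.2382  0.3329] yaw -5.5 tilt 1.19deg open 0.0684 F [ 1.  -0.8  0.2]
  shift tool mm [  -2.3 -174.5 -707.9] turn -0.5 q [-0.49  0.52  0.96 -0.02  1.65 -0.4 ]
```

play_rows --moves '[[[0,-0.007,-0.033,0,0.5],[0,-0.008,-0.033,0,0.5],[0,-0.008,-0.033,0,0.5],[0,-0.008,-0.033,0,0.5],[0,-0.008,-0.033,0,0.5],[0,-0.008,-0.033,0,0.5],[0,-0.008,-0.033,0,0.5],[0,-0.008,-0.033,0,0.5],[0,-0.008,-0.033,0,0.5],[0,-0.008,-0.033,0,0.5]]]'

```text
time: 42.2
tool_pos: [0.5349, 0.1223, 0.3267]
tool_rot: [-0.004, 1.553, -1.665]
contact_force: [0.1, -0.9, -0.8]
opening: 0.0689
```

```bash
python3 -c "
from h import *
need(.4896,.4830,.32)
"
```

```text
t 42.20 pos [0.5349 0.1223 0.3267] yaw -5.1 tilt 1.00deg open 0.0689 F [ 0.1 -0.9 -0.8]
  shift tool mm [   0.6  -77.5 -355.2] turn -0.1 q [ 0.1   0.34  1.26 -0.02  1.55  0.19]
```

play_rows --moves '[[[0,-0.008,-0.035,0,0.5],[0,-0.008,-0.038,0,0.5],[0,-0.008,-0.038,0,0.5],[0,-0.008,-0.038,0,0.5],[0,-0.008,-0.038,0,0.5],[0,-0.008,-0.038,0,0.5],[0,-0.008,-0.035,0,0.5],[0,-0.006,-0.03,0,0.5],[0,-0.004,-0.025,0,0.5],[0,-0.002,-0.015,0,0.5]]]'

```text
time: 43.2
tool_pos: [0.4761, 0.4778, 0.3208]
tool_rot: [-0.317, 1.551, -1.967]
contact_force: [0.4, -0.0, -0.4]
opening: 0.0689
```

```bash
python3 -c "
from h import *
need(.4896,.4830,.1);heldfoot(1,.05)
"
```

```text
t 43.20 pos [0.4761 0.4778 0.3208] yaw -4.5 tilt 1.12deg open 0.0689 F [ 0.4 -0.  -0.4]
  shift tool mm [220.6  14.4 -10.4] turn 0.5 q [ 0.68  0.62  0.82 -0.01  1.72  0.76]
axis dir [-0.0076 -0.0181 -0.9998] foot centre est [0.4757 0.4769 0.2708]
```

play_rows --moves '[[[0,0.005,-0.003,0,0.5],[0.01,0.005,-0.003,0,0.5],[0.02,0,0,0,0.5],[0.025,0,0,0,0.5],[0.03,0,0,0,0.5],[0.03,0,0,0,0.5],[0.03,0,0,0,0.5],[0.025,0,0,0,0.5],[0.015,0,0,0,0.5],[0,0,0,0,0.5]]]'

```text
time: 44.2
tool_pos: [0.4838, 0.4719, 0.1243]
tool_rot: [-0.374, 1.545, -2.029]
contact_force: [0.5, 0.5, 0.6]
opening: 0.0689
```

```bash
python3 -c "
from h import *
for n in ('scene',): cv2.imwrite('pics/%s11.png'%n,cv2.resize(robot.read_camera(n)[200:360,150:370,::-1],None,fx=3.5,fy=3.5,interpolation=cv2.INTER_CUBIC))
need(.4896,.4830,.085);heldfoot(1,.05)
"
```

```text
t 44.25 pos [0.4844 0.4723 0.1255] yaw -4.8 tilt 1.39deg open 0.0689 F [ 1.1 -0.3 -1.2]
  shift tool mm [ 40.2   4.7 -12. ] turn 0.2 q [ 0.66  0.72  1.17 -0.01  1.28  0.75]
axis dir [-0.01   -0.0221 -0.9997] foot centre est [0.4839 0.4712 0.0756]
```

View pics/scene11.png

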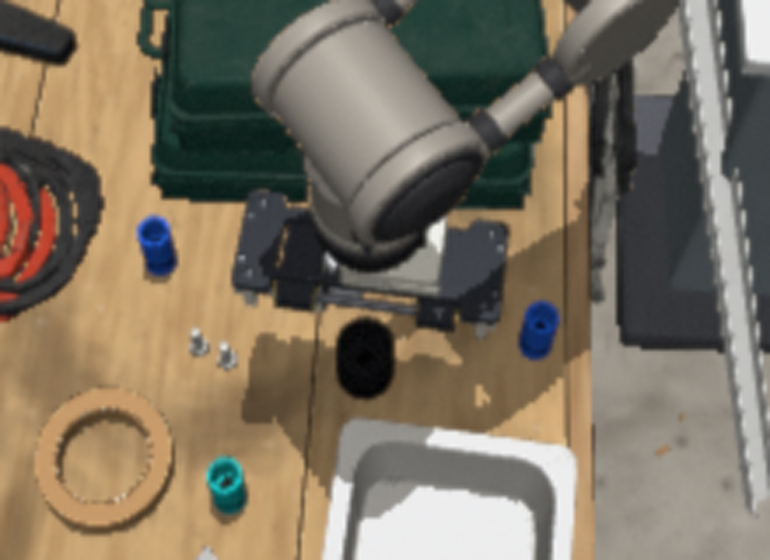

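play_rows --moves '[[[0,0.002,-0.005,0,0.5],[0,0.002,-0.005,0,0.5],[0,0.001,-0.002,0,0.5],[0,0,0,0,0.5],[0.006,0,0,0,0.5],[0.008,0,0,0,0.5],[0.008,0,0,0,0.5],[0.006,0,0,0,0.5],[0.002,0,0,0,0.5],[0,0,0,0,0.5]]]'

```text
time: 45.25
tool_pos: [0.4924, 0.4846, 0.0967]
tool_rot: [-0.181, 1.552, -1.837]
contact_force: [0.0, -0.5, 0.3]
opening: 0.0691
```

```bash
python3 -c "
from h import *
need(.4896,.4830,.025);heldfoot(1,.05)
"
```

```text
t 45.25 pos [0.4924 0.4846 0.0967] yaw -4.8 tilt 1.08deg open 0.0691 F [ 0.  -0.5  0.3]
  shift tool mm [71.7 -2.4  0.5] turn 0.2 q [ 0.67  0.77  1.15 -0.01  1.24  0.76]
axis dir [-0.005  -0.0182 -0.9998] foot centre est [0.4921 0.4837 0.0467]
```

play_rows --moves '[[[0.004,-0.002,0,0,0.5],[0.008,0,0,0,0.5],[0.01,0,0,0,0.5],[0.01,0,0,0,0.5],[0.01,0,0,0,0.5],[0.01,0,0,0,0.5],[0.01,0,0,0,0.5],[0.006,0,0,0,0.5],[0.002,0,0,0,0.5],[0,0,0,0,0.5]]]'

```text
time: 46.25
tool_pos: [0.4895, 0.483, 0.0194]
tool_rot: [-0.226, 1.551, -1.882]
contact_force: [0.1, 0.3, -0.1]
opening: 0.0687
```

```bash
python3 -c "
from h import *
need(.4896,.4830,.026);heldfoot(1,.05)
"
```

```text
t 46.25 pos [0.4895 0.483  0.0194] yaw -4.8 tilt 1.16deg open 0.0687 F [ 0.1  0.3 -0.1]
  shift tool mm [-6.6  0.1  0.1] turn 0.2 q [ 0.67  0.84  1.23 -0.01  1.09  0.76]
axis dir [-0.0062 -0.0192 -0.9998] foot centre est [ 0.4892  0.4821 -0.0306]
```

play_rows --moves '[[[-0.004,0,0,0,0.4],[-0.002,0,0,0,0.3],[0,0,0,0,0.2],[0,0,0,0,0.1],[0,0,0,0,0],[0,0,0,0,-0.2],[0,0,0,0,-0.4],[0,0,0,0,-0.4],[0,0,0,0,-0.4],[0,0,0,0,-0.4]]]' --grip_force 55

```text
time: 47.25
tool_pos: [0.4902, 0.484, 0.028]
tool_rot: [-0.127, 1.553, -1.782]
contact_force: [0.2, -0.3, -0.2]
opening: 0.0474
```

```bash
python3 -c "
from h import *
need(.4896,.4830,.026);heldfoot(1,.05)
"
```

```text
t 47.25 pos [0.4902 0.484  0.028 ] yaw -4.8 tilt 1.00deg open 0.0474 F [ 0.2 -0.3 -0.2]
  shift tool mm [ 2.  -0.5  1. ] turn 0.2 q [ 0.67  0.83  1.22 -0.01  1.1   0.76]
axis dir [-0.0036 -0.017  -0.9998] foot centre est [ 0.49    0.4831 -0.022 ]
```

play_rows --moves '[[[-0.008,0,0,0,-0.4],[-0.015,0,0,0,-0.4],[-0.025,0,0,0,-0.4],[-0.035,0,0,0,-0.4],[-0.035,0,0,0,-0.4],[-0.035,0,0,0,-0.4],[-0.035,0,0,0,-0.4],[-0.035,0,0,0,-0.4],[-0.035,0,0,0,-0.4],[-0.03,0,0,0,-0.4]]]'

```text
time: 48.25
tool_pos: [0.4887, 0.4864, 0.3278]
tool_rot: [-0.405, 1.542, -2.061]
contact_force: [0.5, -0.2, -4.4]
opening: 0.0475
```

```bash
python3 -c "
from h import *
need(.6182,-.1405,.32);heldfoot(1,.028)
"
```

```text
t 48.25 pos [0.4887 0.4864 0.3278] yaw -4.9 tilt 1.63deg open 0.0475 F [ 0.5 -0.2 -4.4]
  shift tool mm [ 21.8 182.4 613.3] turn 0.1 q [ 0.68  0.66  0.72 -0.01  1.78  0.76]
axis dir [-0.0134 -0.0251 -0.9996] foot centre est [0.4883 0.4857 0.2998]
```

play_rows --moves '[[[0,0.004,0.015,0,-0.4],[0,0.008,0.025,0,-0.4],[0,0.009,0.03,0,-0.4],[0,0.009,0.03,0,-0.4],[0,0.009,0.03,0,-0.4],[0,0.009,0.03,0,-0.4],[0,0.009,0.03,0,-0.4],[0,0.009,0.03,0,-0.4],[0,0.009,0.03,0,-0.4],[0,0.009,0.03,0,-0.4]]]'

```text
time: 49.25
tool_pos: [0.5469, 0.1936, 0.3501]
tool_rot: [0.284, 1.557, -1.364]
contact_force: [1.2, 0.5, -3.7]
opening: 0.0476
```

```bash
python3 -c "
from h import *
need(.6182,-.1405,.32);heldfoot(1,.028)
"
```

```text
t 49.25 pos [0.5469 0.1936 0.3501] yaw -4.4 tilt 0.79deg open 0.0476 F [ 1.2  0.5 -3.7]
  shift tool mm [ 34.8  96.8 327.2] turn 0.6 q [ 0.22  0.39  1.11 -0.01  1.63  0.29]
axis dir [ 0.0028 -0.0135 -0.9999] foot centre est [0.5469 0.1933 0.3221]
```

play_rows --moves '[[[0.001,0.01,0.033,0.3,-0.4],[0.001,0.01,0.034,0.3,-0.4],[0.002,0.01,0.034,0,-0.4],[0.002,0.01,0.034,0,-0.4],[0.002,0.01,0.034,0,-0.4],[0.002,0.01,0.034,0,-0.4],[0.002,0.01,0.032,0,-0.4],[0.002,0.008,0.028,0,-0.4],[0.001,0.005,0.02,0,-0.4],[0,0.002,0.01,0,-0.4]]]'

```text
time: 50.25
tool_pos: [0.6029, -0.1214, 0.3502]
tool_rot: [0.704, 1.553, -0.958]
contact_force: [0.3, -0.1, -3.4]
opening: 0.0477
```

```bash
python3 -c "
from h import *
need(.6182,-.1405,.2);heldfoot(1,.028)
"
```

```text
t 50.25 pos [ 0.6029 -0.1214  0.3502] yaw -5.3 tilt 1.03deg open 0.0477 F [ 0.3 -0.1 -3.4]
  shift tool mm [150.6  15.2  15.6] turn -0.3 q [-0.32  0.46  1.01 -0.01  1.66 -0.23]
axis dir [ 0.0103 -0.0147 -0.9998] foot centre est [ 0.6032 -0.1218  0.3222]
```

play_rows --moves '[[[0,0.007,0.009,0,-0.4],[0,0.006,0.008,0,-0.4],[0,0.003,0.003,0,-0.4],[0,0,0,0,-0.4],[0.01,0,0,0,-0.4],[0.02,0,0,0,-0.4],[0.02,0,0,0,-0.4],[0.02,0,0,0,-0.4],[0.015,0,0,0,-0.4],[0.005,0,0,0,-0.4]]]'

```text
time: 51.25
tool_pos: [0.6184, -0.1393, 0.2571]
tool_rot: [0.814, 1.554, -0.842]
contact_force: [-0.3, -0.4, -4.1]
opening: 0.0476
```

```bash
python3 -c "
from h import *
need(.6182,-.1405,.1);heldfoot(1,.028)
"
```

```text
t 51.25 pos [ 0.6184 -0.1393  0.2571] yaw -4.9 tilt 0.98deg open 0.0476 F [-0.3 -0.4 -4.1]
  shift tool mm [157.   -2.1  -0.6] turn 0.1 q [-0.34  0.52  1.16 -0.01  1.45 -0.25]
axis dir [ 0.0114 -0.0127 -0.9999] foot centre est [ 0.6188 -0.1397  0.2291]
```

play_rows --moves '[[[0.01,-0.001,0,0,-0.4],[0.02,-0.001,0,0,-0.4],[0.02,0,0,0,-0.4],[0.02,0,0,0,-0.4],[0.02,0,0,0,-0.4],[0.02,0,0,0,-0.4],[0.02,0,0,0,-0.4],[0.012,0,0,0,-0.4],[0.005,0,0,0,-0.4],[0,0,0,0,-0.4]]]'

```text
time: 52.25
tool_pos: [0.6196, -0.1383, 0.1058]
tool_rot: [0.983, 1.548, -0.67]
contact_force: [-0.2, -0.1, -2.8]
opening: 0.0477
```

```bash
python3 -c "
from h import *
need(.6182,-.1405,.037);heldfoot(1,.028)
for n in ('scene','top'): cv2.imwrite('pics/%s12.png'%n,robot.read_camera(n)[:,:,::-1])
"
```

```text
t 52.25 pos [ 0.6196 -0.1383  0.1058] yaw -4.7 tilt 1.32deg open 0.0477 F [-0.2 -0.1 -2.8]
  shift tool mm [68.8 -2.5  1.4] turn 0.3 q [-0.34  0.64  1.38 -0.01  1.1  -0.25]
axis dir [ 0.0181 -0.0143 -0.9997] foot centre est [ 0.6201 -0.1387  0.0778]
```

View pics/scene12.png

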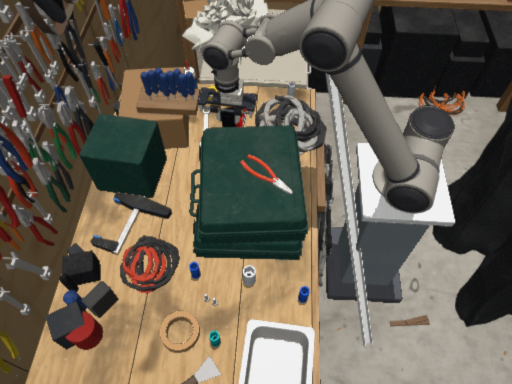

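play_rows --moves '[[[0,-0.0025,0.001,0.3,-0.4],[0.004,-0.0005,0,0,-0.4],[0.006,0,0,0,-0.4],[0.006,0,0,0,-0.4],[0.006,0,0,0,-0.4],[0.006,0,0,0,-0.4],[0.004,0,0,0,-0.4],[0.002,0,0,0,-0.4],[0,0,0,0,-0.4],[0,0,0,0,-0.4]]]'

```text
time: 53.35
tool_pos: [0.619, -0.1404, 0.0721]
tool_rot: [1.059, 1.542, -0.6]
contact_force: [1.3, -0.4, -2.9]
opening: 0.0478
```

```bash
python3 -c "
from h import *
need(.6182,-.1405,.037);heldfoot(1,.028)
"
```

```text
t 53.35 pos [ 0.619  -0.1404  0.0721] yaw -5.0 tilt 1.65deg open 0.0478 F [ 1.3 -0.4 -2.9]
  shift tool mm [35.1 -1.6 -0.3] turn -0.0 q [-0.34  0.67  1.42 -0.01  1.02 -0.25]
axis dir [ 0.0238 -0.0163 -0.9996] foot centre est [ 0.6196 -0.1409  0.0441]
```

play_rows --moves '[[[0.003,-0.0015,0,0,-0.4],[0.005,0,0,0,-0.4],[0.006,0,0,0,-0.4],[0.006,0,0,0,-0.4],[0.005,0,0,0,-0.4],[0.004,0,0,0,-0.4],[0.002,0,0,0,-0.4],[0,0,0,0,-0.4],[0,0,0,0,-0.4],[0,0,0,0,-0.4]]]'

```text
time: 54.35
tool_pos: [0.6184, -0.1409, 0.0386]
tool_rot: [1.064, 1.541, -0.595]
contact_force: [0.2, 0.5, -4.0]
opening: 0.0476
```

```bash
python3 -c "
from h import *
need(.6182,-.1405,.037);heldfoot(1,.028)
"
```

```text
t 54.35 pos [ 0.6184 -0.1409  0.0386] yaw -5.0 tilt 1.69deg open 0.0476 F [ 0.2  0.5 -4. ]
  shift tool mm [ 1.6 -0.3 -0.4] turn -0.0 q [-0.34  0.71  1.45 -0.01  0.95 -0.25]
axis dir [ 0.0245 -0.0166 -0.9996] foot centre est [ 0.6191 -0.1414  0.0106]
```

play_rows --moves '[[[0.001,0,0,0,-0.4],[0,0,0,0,-0.4],[0,0,0,0,0.07],[0,0,0,0,0.12],[0,0,0,0,0.25],[0,0,0,0,0.5],[0,0,0,0,0.5],[-0.005,0,0,0,0.5],[-0.015,0,0,0,0.5],[-0.025,0,0,0,0.5]]]'

```text
time: 55.35
tool_pos: [0.6172, -0.1402, 0.0846]
tool_rot: [1.057, 1.542, -0.601]
contact_force: [-0.1, 0.0, -0.5]
opening: 0.0688
```

play_rows --moves '[[[-0.03,0,0,0,0.5],[-0.03,0,0,0,0.5],[-0.03,0,0,0,0.5],[-0.03,0,0,0,0.5],[-0.03,0,0,0,0.5],[-0.03,0,0,0,0.5],[-0.03,0,0,0,0.5],[-0.02,-0.01,0,0,0.5],[-0.01,-0.02,0,0,0.5],[0,-0.03,0,0,0.5]]]'

```text
time: 56.35
tool_pos: [0.55, -0.13, 0.3498]
tool_rot: [1.166, 1.522, -0.491]
contact_force: [0.1, -0.7, -0.1]
opening: 0.0688
```

play_rows --moves '[[[0,-0.03,0,0,0.5],[0,-0.03,0,0,0.5],[0,-0.03,0,0,0.5],[0,-0.025,0,0,0.5],[0,-0.02,0,0,0.5],[0,-0.01,0,0,0.5],[0,0,0,0,0.5],[0,0,0,0,0.5],[0,0,0,0,0.5],[0,0,0,0,0.5]]]'

```text
time: 57.35
tool_pos: [0.3972, -0.1155, 0.3535]
tool_rot: [1.18, 1.506, -0.477]
contact_force: [0.7, -0.5, -1.0]
opening: 0.0687
```

```bash
python3 -c "
from h import *
for n in ('scene','top'): cv2.imwrite('pics/%s13.png'%n,robot.read_camera(n)[:,:,::-1])
need(.6182,-.1405,.037)
a=cv2.imread('pics/top13.png');s=cv2.imread('pics/scene13.png')
r=lambda i,b,f:cv2.resize(i[b[1]:b[3],b[0]:b[2]],None,fx=f,fy=f,interpolation=cv2.INTER_CUBIC)
cv2.imwrite('pics/z13.png',np.vstack([r(a,(295,140,395,190),6),r(s,(200,75,300,125),6)]))
for x,y,D in [(.6182,-.1405,.048),(.6125,-.2071,.028),(.6067,-.2733,.038),(.6008,-.3395,.018)]:
  print(D,fit({'top':a},x,y,D,.009,3))
"
```

```text
t 57.45 pos [ 0.397  -0.1154  0.3533] yaw -4.9 tilt 3.71deg open 0.0691 F [-0.8 -1.   0.9]
  shift tool mm [329.1 203.2  -2.2] turn 0.1 q [-0.47  0.02  1.59 -0.    1.47 -0.38]
0.048 {'top': ([0.6207, -0.1404], np.float64(15.91))}
0.028 {'top': ([0.6135, -0.2056], np.float64(10.04))}
0.038 {'top': ([0.6081, -0.2723], np.float64(11.66))}
0.018 {'top': ([0.6014, -0.338], np.float64(7.33))}
```

View pics/z13.png

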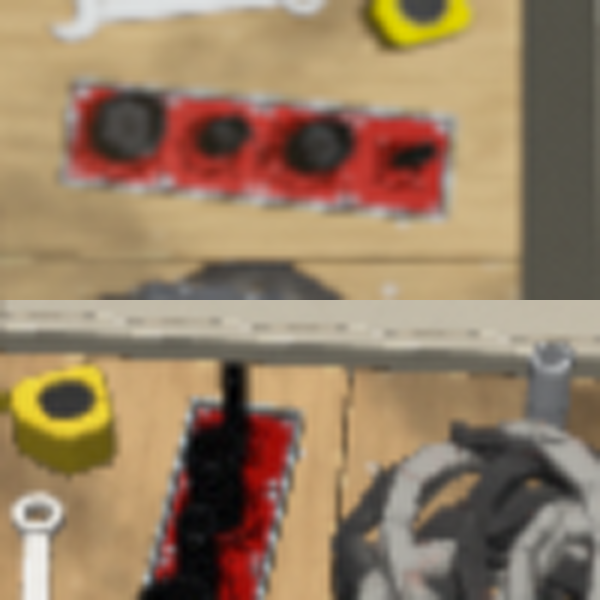

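View pics/top13.png

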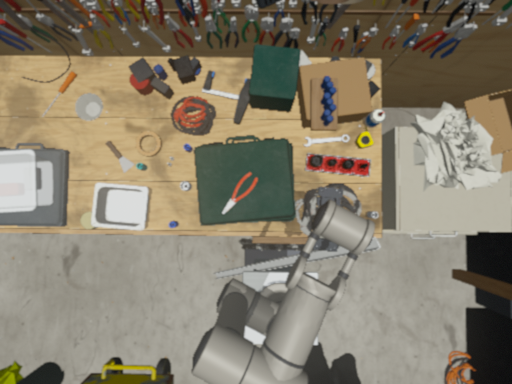

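```bash
python3 -c "
from h import *
a=cv2.imread('pics/top13.png');s=cv2.imread('pics/scene13.png')
out=[]
for n,im,b,f in (('top',a,(300,145,375,180),10),('scene',s,(205,80,280,125),10)):
  z=cv2.resize(im[b[1]:b[3],b[0]:b[2]],None,fx=f,fy=f,interpolation=cv2.INTER_CUBIC)
  for x,y,D in [(.6182,-.1405,.048),(.6125,-.2071,.028),(.6067,-.2733,.038),(.6008,-.3395,.018)]:
    H=cyl(n,x+.001,y+.0005,.009,D); cv2.polylines(z,[np.round((H+.5-b[:2])*f).astype(int)],True,(255,255,0),1)
  out.append(np.clip(z.astype(float)*1.5,0,255).astype(np.uint8))
cv2.imwrite('pics/ov.png',cv2.resize(np.vstack(out),None,fx=.7,fy=.7))
"
```

```text
(no output)
```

View pics/ov.png

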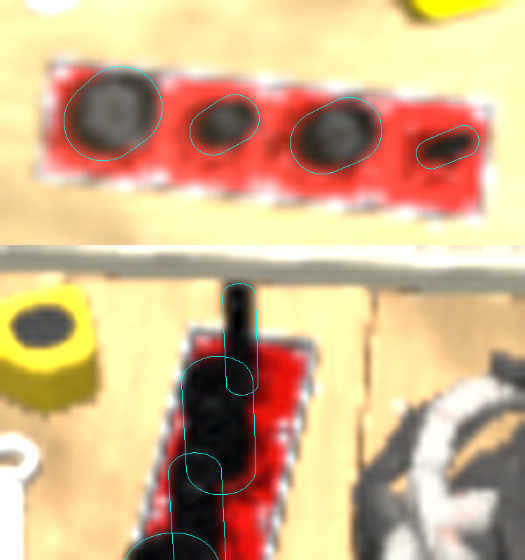

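```bash
python3 -c "
from h import *
print(robot.hand_in())"
```

```text
the job is handed in; nothing more can be done
None
```

I put all four black sockets in their matching cups and handed the job in at about 57 s of the 136 s allowed. From the robot's left to right the cups are 48, 28, 38 and 18.

- **Final check of the sockets:** outlines drawn for upright sockets standing on the cup floors match the top view. The scene view matches too, within about half a pixel, for the parts not hidden by the green cases.
- **Position:** the top-view fits put the sockets within about 1.2 to 2.5 mm of my cup centres. The 48 mm socket is the furthest off, at 2.5 mm in x. That equals the clearance at the cup floor, but all four fits lean the same way (x by +0.6 to +2.5 mm), within the calibration error, so I did not correct it. How far down each socket sits was only judged from these outlines and the release heights, about 1 mm above the floor or less.
- **Chrome sockets:** neither was gripped, and both still stand where they were in the last pictures. I saw no change in the blue and turquoise look-alikes either.
- **Tool tilt:** the tool picked up 1 to 2.6° of tilt during the fast crossings, which the moves could not correct. The sockets were released at about 0.5 to 1.7° of tilt and stood up straight afterwards.
- **Forces:** every reading at the end of a move was about 4.5 N or less.

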